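# Unfold the strut and stand the shop sign on its riser

## Task

The blank counter sign lies on its slanted rest with its back strut folded. Swing the strut out fully to its stop, then stand the sign gently on the wooden riser, its face toward the robot: leaning back on the open strut, in the middle of the riser, its bottom edge square against the back of the riser's front bead. Leave the cheeses, the jar and the price card where they are.

Things in the scene. Friction and masses are not known exactly. Their poses are not given: they have to be found in the camera images.
- sign: blank sign, wood frame, dark panel, 130 wide (y) x 150 tall (z) x 12 thick (x), 0.3 to 0.5 kg. Origin: middle of bottom edge, half thickness; z up the sign, +x out of its back (strut side), -x out of its face. Starts leaning 25 deg toward the robot, face on the rest's panel (lower 88 mm only); its top 60 mm is free to be pinched across the thickness. Standing on the open strut it leans back about 20 deg
- strut (a joint): strut hinge: 0 folded flat on the sign's back, 0.70 rad fully out at its stop; starts 0 to 0.12. Axis along sign y, at sign-frame x = 11, z = 110 mm. The strut is a bar 34 wide x 5 thick hanging from it toward the bottom edge; its lower end swings out to the sign's +x. Light friction (0.035 N m) holds it where it is left; standing, the weight bears on the stop
- strut_tab (a point): grip point of the strut's pull tab, a wood block 14 (sign y) x 14 (along the strut) that sticks out 36 mm from the strut's mid-plane. This point is 28 mm out, 75 mm from the hinge along the strut. Axes turn with the strut: x out along the tab, -z along the strut to its foot; with the strut folded they are the sign's
- strut_foot (a point): centre of the strut's rubber foot bar, 8 mm diameter, 60 long along the sign's y, 104 mm from the hinge; moves with the strut
- toe_left (a point): left (+y) end of the bottom front edge of the sign (sign frame -6, 65, 0 mm)
- toe_right (a point): right (-y) end of the bottom front edge of the sign (sign frame -6, -65, 0 mm)
- sign_rest: fixed slanted light-wood rest: base 115 (x) x 130 (y) x 8 high; panel 110 wide, 80 long, 25 deg from vertical, leaning to -x, its top about 85 mm high; two stubs 10 mm high keep the sign's bottom from sliding to +x. Origin: underside, below the line where the sign's bottom edge stands; z up, -x toward the robot
- riser: fixed light-wood riser board 120 (x) x 170 (y) x 16 high, with a bead 10 thick and 12 high along its front (-x) edge, over its whole width. Origin: centre of its underside; z up, -x its front.
- bead_face (a point): foot of the bead's back face, at the middle of the riser's width, on the riser's top (16 mm above its underside, 47 mm before its centre); axes as the riser's. The sign's bottom front edge belongs against this face.
- drum: bystander: drum-shaped cheese, 64 across, 72 high; origin centre of underside
- brick: bystander: grey truncated-pyramid cheese, 57x63x51; origin centre of underside
- jar: bystander: honey jar with lid, 71 across, 110 high; origin centre of underside
- pyramid: bystander: pale pyramid cheese, 77x79x80; origin centre of underside
- price_card: bystander: small price card on a round foot, 42x75x106; origin centre of underside
- half_wheel_0: bystander: half wheel of cheese 75x146x36 lying on a whole wheel near the middle of the counter, its top 71 mm above the counter; origin centre of underside

How it is judged (in metres and radians):
On the way:
1. the strut is swung fully out (value of joint strut above 0.64 rad), for 0.2 s.
At the end, for the whole second after the job is handed in: The sign stands still on the riser, leaning back 0.25 to 0.45 rad, its strut open at least 0.64 rad with the foot on the riser; both ends of its bottom front edge within 5 mm of the bead's back face and at most 8 mm above the riser's top; centred within 20 mm (value of joint strut above 0.64 rad and x of toe_left in the frame of bead_face between -0.003 and 0.005 m and z of toe_left in the frame of bead_face between -0.003 and 0.008 m and x of toe_right in the frame of bead_face between -0.003 and 0.005 m and z of toe_right in the frame of bead_face between -0.003 and 0.008 m and y of sign in the frame of riser between -0.02 and 0.02 m and z of strut_foot in the frame of riser below 0.0225 m and angle between sign's own z axis and vertical between 0.25 and 0.45 rad and linear speed of sign below 0.02 m/s and angular speed of sign below 0.1 rad/s); the robot touches nothing.
It fails at once if the sign is pressed, knocked or dropped on the riser (contact over 25 N) (contact force between sign and riser above 25 N).
It fails at once if a bystander (cheese, jar or price card) is moved by more than 25 mm (distance of any of drum, brick, jar, pyramid, price_card, half_wheel_0 from where it was at the start of the episode above 0.025 m).
It also fails if it takes over 64 s, if anything falls off the work surface, if the arm or the gripper's body presses on something with over 40 N, if the wrist force passes 120 N, or if a joint passes its speed limit or range.

## Robot

A 6-joint arm with a two-finger parallel gripper is mounted at the origin on a cart in front of the work surface, level with it; the furniture and walls round the work are solid. World frame = base frame: x ahead of the robot, y to its left, z up, the work surface at z = 0. Lengths are in m, angles in degrees, forces in N, time in s.
With the tool pointing down it reaches from about 0.375 to 0.9 m from the base axis. Payload 3.1 kg.
Tool frame: the origin (TCP) lies at the centre of the arm's flange, where the gripper is bolted on; the fingertips stand 182 mm ahead of it and the grasp point (between the pads) lies 164 mm ahead of it; x points along the fingers, z is the direction in which the jaws open and shut, and the axes are right-handed (so a half turn about x gives the same grasp; the last joint's range is limited). The gripper opens to 87 mm and grips with 3 to 60 N. Pads are 19 mm wide; open, the fingers measure 117 mm over their backs; the gripper's body (75 mm by 190 mm) begins 51 mm behind the grasp point.
Start: joints at [55.491, 30.224, 82.088, -0, 67.689, -10.227], TCP at [0.257, 0.57, 0.405] pointing down, gripper open.
Joint ranges: [-176.69, 176.69], [-43.24, 126.21], [12.49, 139.97], [-82, 262], [0, 151.66], [-163.58, 163.58]. Speed limits (degrees/s): [159.86, 159.86, 180, 180, 180, 180].

## Interface

Orientations are given as a 3x3 rotation matrix whose columns are the frame's x, y, z axes.
In Python, from rig import bot gives the robot as it stands.
- The arm moves only by the shell command python3 -m crank 'ROWS' [OPENING]. ROWS is JSON, a list of rows, each an object with "offset": the shift along the tool's x, y, z in m, a list of three; "spin": the turn about the tool's x in rad. A call has 1 to 12 rows; each row shifts and turns the commanded pose from where the row before left it, along the tool's axes as they then stand; what a row does not reach is not made up. A row lasts 1/10 s, in which the tool goes at most 50 mm and 8.59 degrees, less where a joint would pass 70% of its speed; a pose out of reach is approached as far as the arm can. A call is refused whole if a number of a shift passes 0.05 or a number of a turn 0.15, either way. A call with a gripper value outside its range is refused whole. OPENING is the finger opening in m, from 0 to 0.087, set as the call begins (- or left out, the last holds). The fingers move at their own pace and stop on an object; the grip force is fixed at half the most. Time passes only in rows, so rows that do not move let the fingers close. It gives the time, the measured TCP pose, the force and the opening at its end, in the units of the state.
- bot.read_state(): the state, without advancing time (a new reading comes with each control period).
- bot.capture(name): name is "scene" or "top" or "wrist"; returns a dict with "pixels" (400x640x3 uint8, blue, green, red), "depth" (400x640 float32, m along the optical axis (not along the pixel's ray), 0 where there is no reading), "K" (3x3 intrinsics, pixels), "k1" (the pictures are not rectified: a ray, as slopes to the right and down, at radius r is drawn at 1 + k1 r^2 times it, then the intrinsics apply), "world_to_cam" (4x4, takes a point from world to camera coordinates). Camera axes: x right, y up, looking along -z (the intrinsics and any distortion apply to the point x, -y, -z); pixel columns grow to the right and rows downward; lengths in m; the calibration is good to about 2 mm. A picture is of the moment at which its call begins.
- bot.hand_in(): hands the job in, once; it reports no verdict.
Trained networks look in a picture, given as the dict that the camera call returned (one of the last four; its "shot" number tells which), for a name from the list of things; names that differ only in an ending like _2 or _b are one class to them, and where a whole thing is asked for, a point or a joint stands for the part that bears it (a point fixed in the world has none). Each returns a list of dicts, best first, with "p" (0 to 1); they miss things now and then, are a little off and sometimes report something else, mostly with a low value. They report only what shows in the picture. A call takes as long as a camera call.
- bot.regions_of(label, picture): "region" (400x640 bool, what is visible of it) and "extent" ([centre column, centre row, width, height] in pixels, round what is visible of it).
The state is a dict: "time_s": time; "joint_positions": joint angles; "qvel": joint speeds; "tau": joint torques, N m; "position": TCP position; "tcp_rot": TCP orientation; "force": force on the tool from outside, world axes, zero at the start; "moment": the same for the moment, N m; "opening": opening from 0.0 (shut) to 1.0 (fully open).
Only numpy, scipy, OpenCV 4.12 (cv2) and the standard library are available. Lean on these libraries where they do the work, as an engineer would, in place of code of your own. Each camera call takes 0.05 s, during which the arm holds its last target.

## Working session

There is one attempt and no reset: what is moved stays moved. The work goes in short steps, Python scripts to look and compute and a shell command to move; the robot and the scene stay as the last step left them, time stands still between calls to the robot, and variables do not carry over. Pictures are saved under pics/ and viewed, and the job is handed in when it is done.

```bash
ls; mkdir -p pics; cat > h.py <<'E'
import numpy as np, cv2
from rig import bot
def px2w(c,u,v,d=None):
    u=np.atleast_1d(np.asarray(u,float));v=np.atleast_1d(np.asarray(v,float))
    if d is None: d=c['depth'][v.astype(int),u.astype(int)]
    K=c['K'];k1=c['k1']
    p=cv2.undistortPoints(np.stack([u,v],1)[:,None,:],K,np.array([k1,0,0,0.])).reshape(-1,2)
    P=np.stack([p[:,0]*d,-p[:,1]*d,-d*np.ones(len(u))],1)
    T=np.linalg.inv(c['world_to_cam'])
    return P@T[:3,:3].T+T[:3,3]
def w2px(c,P):
    P=np.atleast_2d(P);T=c['world_to_cam'];q=P@T[:3,:3].T+T[:3,3]
    q=q*[1,-1,-1]
    return cv2.projectPoints(q,np.zeros(3),np.zeros(3),c['K'],np.array([c['k1'],0,0,0.]))[0].reshape(-1,2)
E
python3 - <<'E'
from h import *
np.set_printoptions(precision=3,suppress=True)
s=bot.read_state();print(s['time_s'],s['position'],s['tcp_rot'],s['force'],s['opening'])
for n in ['scene','top','wrist']:
    c=bot.capture(n);cv2.imwrite(f'pics/{n}0.png',c['pixels']);print(n,c['K'][0,0],c['k1'],c['world_to_cam'])
    for l in ['sign','sign_rest','riser','strut_tab','strut_foot','drum','brick','jar','pyramid','price_card','half_wheel_0']:
        for r in bot.regions_of(l,c)[:1]:
            m=r['region']&(c['depth']>0)
            v,u=np.nonzero(m)
            if len(u)<5: continue
            P=px2w(c,u,v)
            print(l,round(r['p'],2),np.round(r['extent']),np.percentile(P,2,axis=0),np.percentile(P,98,axis=0))
print(bot.read_state()['time_s'])
E
```

```text
pics
0.0 [0.257 0.569 0.404] [[-0.001 -0.912  0.411]
 [-0.002  0.411  0.912]
 [-1.     0.    -0.002]] [-0.39  -0.127  0.49 ] 0.9948254297730561
scene 499.70543933331135 0.029049193895356273 [[-0.615 -0.788 -0.004  0.37 ]
 [ 0.457 -0.361  0.813 -0.36 ]
 [-0.642  0.499  0.582 -1.399]
 [ 0.     0.     0.     1.   ]]
sign 0.9 [292. 230.  41.  42.] [0.481 0.117 0.034] [0.538 0.241 0.15 ]
sign_rest 0.92 [294. 242.  43.  42.] [0.463 0.114 0.004] [0.541 0.237 0.088]
riser 0.77 [376. 192.  26.  25.] [ 0.491 -0.287  0.001] [ 0.615 -0.202  0.029]
jar 0.6 [264. 210.  22.  18.] [0.677 0.126 0.003] [0.719 0.189 0.068]
pyramid 0.6 [350. 173.  24.  22.] [ 0.667 -0.268  0.003] [ 0.727 -0.197  0.08 ]
price_card 0.65 [301. 200.  21.  29.] [0.645 0.009 0.006] [0.674 0.081 0.107]
half_wheel_0 0.49 [292. 229.  45.  42.] [0.481 0.114 0.022] [0.544 0.241 0.151]
top 382.1922972082706 -0.07100330401826956 [[-0.001 -1.     0.001  0.007]
 [ 0.984 -0.001  0.18  -0.581]
 [-0.18   0.001  0.984 -1.118]
 [ 0.     0.     0.     1.   ]]
sign 0.87 [258. 221.  52.  32.] [0.481 0.112 0.002] [0.568 0.249 0.149]
sign_rest 
[... 312 characters left out ...]
193. 237.  26.  22.] [0.458 0.356 0.002] [0.516 0.408 0.073]
brick 0.62 [190. 216.  23.  18.] [ 0.527  0.374 -0.002] [0.583 0.439 0.053]
jar 0.79 [268. 163.  22.  30.] [0.679 0.12  0.022] [0.742 0.181 0.113]
pyramid 0.93 [391. 171.  26.  23.] [ 0.664 -0.275  0.003] [ 0.736 -0.2    0.081]
price_card 0.77 [303. 184.  28.  13.] [ 0.635  0.018 -0.001] [0.664 0.076 0.107]
half_wheel_0 0.97 [339. 228.  46.  26.] [ 0.474 -0.129  0.036] [ 0.555 -0.001  0.074]
wrist 276.6079449871026 -0.0486345504554753 [[ 0.411  0.912  0.    -0.624]
 [-0.868  0.391 -0.306  0.038]
 [-0.279  0.126  0.952 -0.393]
 [ 0.     0.     0.     1.   ]]
drum 0.56 [281. 334.  37.  18.] [0.459 0.372 0.005] [0.491 0.417 0.039]
1.8
```

```bash
python3 - <<'E'
import cv2
a=cv2.imread('pics/scene0.png')[140:290,220:420];b=cv2.imread('pics/top0.png')[140:280,160:460]
cv2.imwrite('pics/sc.png',cv2.resize(a,None,fx=4,fy=4,interpolation=2)[:600,:800]);cv2.imwrite('pics/tp.png',cv2.resize(b,None,fx=2.66,fy=2.66,interpolation=2))
E
```

```text
(no output)
```

View pics/sc.png

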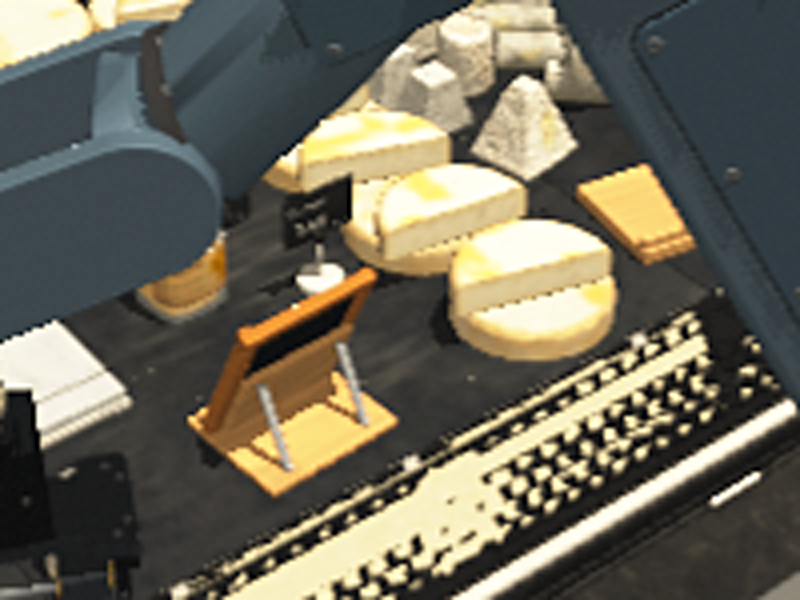

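View pics/tp.png

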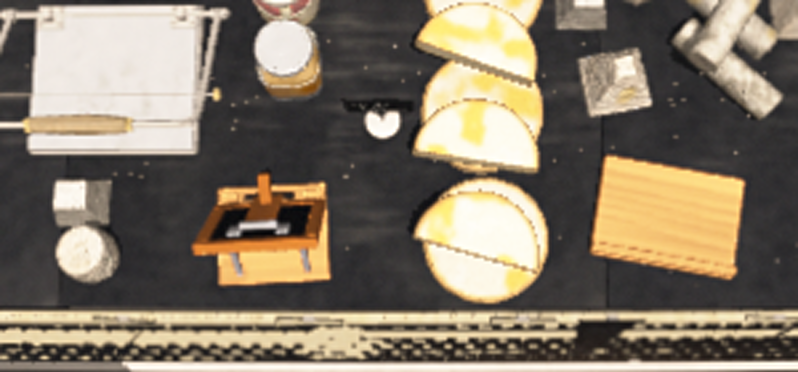

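The scene view shows the sign leaning on its rest near (290,230), with the riser partly hidden near (376,192). In the top view the sign is at (258,221), with the tab and strut on its far side. The riser is at (411,220) and slightly yawed. Next I'll fit yaws and positions.

```bash
python3 - <<'E'
from h import *
np.set_printoptions(precision=3,suppress=True)
c=bot.capture('top')
for l in ['riser','sign_rest','sign','strut_tab']:
    r=bot.regions_of(l,c)[0]; m=(r['region']&(c['depth']>0)).astype(np.uint8)
    v,u=np.nonzero(m);P=px2w(c,u,v)
    if l=='riser':
        Q=P[(P[:,2]>0.01)]
        R=cv2.minAreaRect(Q[:,:2].astype(np.float32)); print(l,R, np.median(Q[:,2]))
        R=cv2.minAreaRect(Q[(Q[:,2]<.02)][:,:2].astype(np.float32)); print(R)
    if l=='sign_rest':
        Q=P[P[:,2]<0.015];R=cv2.minAreaRect(Q[:,:2].astype(np.float32)); print(l,R)
    if l=='sign':
        # fit plane by ransac
        best=0;rng=np.random.default_rng(0)
        for _ in range(500):
            a=P[rng.choice(len(P),3,False)];n=np.cross(a[1]-a[0],a[2]-a[0]);n/=np.linalg.norm(n)+1e-9
            k=abs((P-a[0])@n)<.003
            if k.sum()>best:best=k.sum();K=k
        Q=P[K];ce=Q.mean(0);n=np.linalg.svd(Q-ce)[2][2];n*=np.sign(n[0])
        print('plane',best,len(P),n,ce,'yaw',np.degrees(np.arctan2(n[1],n[0])),'tilt',np.degrees(np.arcsin(n[2])))
        t=P[P[:,2]>.135];print('top',t.min(0),t.max(0),np.polyfit(t[:,1],t[:,0],1))
    if l=='strut_tab':
        for lo in np.arange(0,.13,.01):
            k=P[(P[:,2]>lo)&(P[:,2]<=lo+.01)]
            if len(k):print(lo,len(k),k.min(0),k.max(0))
w=bot.capture('wrist');T=np.linalg.inv(w['world_to_cam']);s=bot.read_state();R=np.array(s['tcp_rot'])
print('cam in tool',R.T@(T[:3,3]-s['position']),'look',R.T@(-T[:3,2]),'right',R.T@T[:3,0])
E
```

```text
riser ((0.5349668264389038, -0.2943035066127777), (0.17014078795909882, 0.12144169211387634), 79.24182891845703) 0.015993585614098027
((0.5349668264389038, -0.2943035066127777), (0.17014078795909882, 0.12144169211387634), 79.24182891845703)
sign_rest ((0.516728937625885, 0.17522665858268738), (0.1177668496966362, 0.12984327971935272), 2.959554433822632)Traceback (most recent call last):
  File "<stdin>", line 5, in <module>
IndexError: list index out of range
```

```bash
cat > m.py <<'E'
from h import *
np.set_printoptions(precision=3,suppress=True)
def reg(l,cam='top',n=6):
    for _ in range(n):
        c=bot.capture(cam);r=bot.regions_of(l,c)
        if r and r[0]['p']>.4:
            m=r[0]['region']&(c['depth']>0);v,u=np.nonzero(m);return c,px2w(c,u,v),u,v
    raise SystemExit('none '+l)
def plane(P,thr=.003):
    best=0;rng=np.random.default_rng(0)
    for _ in range(500):
        a=P[rng.choice(len(P),3,False)];n=np.cross(a[1]-a[0],a[2]-a[0]);n/=np.linalg.norm(n)+1e-9
        k=abs((P-a[0])@n)<thr
        if k.sum()>best:best=k.sum();K=k
    Q=P[K];ce=Q.mean(0);n=np.linalg.svd(Q-ce)[2][2];n*=np.sign(n[0])
    return n,ce,K
E
python3 - <<'E'
from m import *
c,P,u,v=reg('sign')
n,ce,K=plane(P)
print('plane',K.sum(),len(P),n,ce,'yaw',np.degrees(np.arctan2(n[1],n[0])),'tilt',np.degrees(np.arcsin(n[2])))
t=P[P[:,2]>.135];print('top',t.min(0),t.max(0),np.polyfit(t[:,1],t[:,0],1))
c,P,u,v=reg('strut_tab')
d=(P-ce)@n
for x,y in sorted(zip(d,P),key=lambda a:-a[0])[:40]:print(round(x,3),y)
w=bot.capture('wrist');T=np.linalg.inv(w['world_to_cam']);s=bot.read_state();R=np.array(s['tcp_rot'])
print('cam in tool',R.T@(T[:3,3]-s['position']),'look',R.T@(-T[:3,2]),'right',R.T@T[:3,0])
print(s['time_s'])
E
```

```text
plane 580 927 [0.903 0.048 0.427] [0.515 0.174 0.093] yaw 3.0277464642751934 tilt 25.284413129204353
top [0.478 0.111 0.136] [0.498 0.237 0.152] [-0.055  0.497]
0.045 [0.577 0.178 0.068]
0.043 [0.573 0.18  0.071]
0.043 [0.573 0.177 0.069]
0.042 [0.574 0.175 0.067]
0.041 [0.57 0.18 0.07]
0.04 [0.571 0.183 0.069]
0.04 [0.57  0.177 0.069]
0.04 [0.571 0.174 0.068]
0.037 [0.568 0.18  0.067]
0.036 [0.568 0.178 0.064]
0.036 [0.568 0.175 0.064]
0.034 [0.565 0.181 0.065]
0.033 [0.565 0.175 0.066]
0.033 [0.565 0.178 0.064]
0.031 [0.562 0.181 0.064]
0.03 [0.562 0.175 0.064]
0.029 [0.563 0.178 0.06 ]
0.027 [0.559 0.181 0.063]
0.027 [0.56  0.184 0.059]
0.027 [0.56  0.175 0.061]
0.027 [0.56  0.178 0.06 ]
0.026 [0.56  0.172 0.061]
0.025 [0.556 0.184 0.062]
0.024 [0.556 0.181 0.061]
0.024 [0.557 0.178 0.06 ]
0.022 [0.557 0.173 0.056]
0.022 [0.557 0.176 0.055]
0.021 [0.553 0.175 0.061]
0.021 [0.554 0.181 0.06 ]
0.021 [0.554 0.184 0.058]
0.021 [0.554 0.172 0.06 ]
0.02 [0.554 0.178 0.058]
0.018 [0.551 0.175 0.059]
0.017 [0.551 0.182 0.056]
0.017 [0.551 0.179 0.056]
0.017 [0.551 0.185 0.054]
0.017 [0.551 0.173 0.055]
0.015 [0.548 0.181 0.059]
0.014 [0.548 0.172 0.057]
0.014 [0.548 0.179 0.055]
cam in tool [ 0.019  0.085 -0.001] look [ 0.952 -0.306  0.   ] right [-0.  0.  1.]
2.25
```

```bash
python3 -m crank '[{"offset":[0,0,0],"spin":-0.12},{"offset":[0,0,0],"spin":-0.12},{"offset":[0,0,0],"spin":-0.12},{"offset":[0,0,0],"spin":-0.116}]' 0.04; python3 -m crank '[{"offset":[0,-0.0243,-0.034],"spin":0},{"offset":[0,-0.0243,-0.034],"spin":0},{"offset":[0,-0.0243,-0.034],"spin":0},{"offset":[0,-0.0243,-0.034],"spin":0},{"offset":[0,-0.0243,-0.034],"spin":0},{"offset":[0,-0.0243,-0.034],"spin":0},{"offset":[0,-0.0243,-0.034],"spin":0},{"offset":[0,-0.0243,-0.034],"spin":0},{"offset":[0,-0.0243,-0.034],"spin":0},{"offset":[0,-0.0243,-0.034],"spin":0},{"offset":[0,-0.0243,-0.034],"spin":0},{"offset":[0,-0.0243,-0.034],"spin":0}]'
cat > st.py <<'E'
from m import *
import sys
s=bot.read_state();R=np.array(s['tcp_rot']);p=np.array(s['position'])
print('t',s['time_s'],'tcp',p,'grasp',p+R[:,0]*.164,'zang',np.degrees(np.arctan2(R[1,2],R[0,2])),'xax',R[:,0],'F',np.array(s['force']),'M',np.array(s['moment']),'open',s['opening']*87)
if len(sys.argv)>3:
    g=np.array([float(a) for a in sys.argv[1:4]]);print('delta tool',R.T@(g-p-R[:,0]*.164))
E
python3 st.py .569 .1775 .062; python3 - <<'E'
from m import *
c=bot.capture('wrist');cv2.imwrite('pics/w1.png',c['pixels'])
E
```

```text
time_s: 2.65
position: [0.257, 0.5697, 0.4048]
tcp_rot: [[0.0, -0.998, -0.057], [0.0, -0.057, 0.998], [-1.0, -0.0, 0.0]]
force: [-0.0, -1.5, -1.2]
opening: 0.722
time_s: 3.85
position: [0.5704, 0.176, 0.4049]
tcp_rot: [[0.0, -0.999, -0.052], [0.0, -0.052, 0.999], [-1.0, -0.0, 0.0]]
force: [0.9, 0.9, -0.1]
opening: 0.46
t 3.85 tcp [0.57  0.176 0.405] grasp [0.57  0.176 0.241] zang 92.97836337691902 xax [ 0.  0. -1.] F [ 0.949  0.929 -0.098] M [ 0.036  0.016 -0.019] open 40.055157358867646
delta tool [0.179 0.001 0.002]
```

View pics/w1.png

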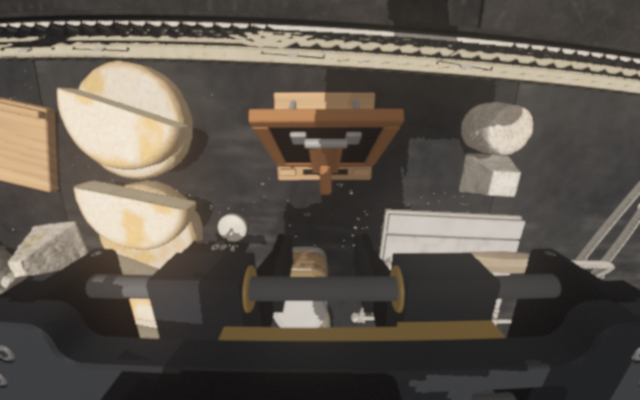

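The wrist view shows the sign at about (325,145), with the strut and tab pointing down-picture to (326,185). The fingers at (275,250) and (365,250) straddle the tab's column. Measuring the tab from here.

```bash
python3 - <<'E'
from m import *
c,P,u,v=reg('strut_tab','wrist')
o=np.argsort(-P[:,0]);print(len(P),P[o[:6]])
k=(P[:,0]>.558);print('tab',P[k].min(0),P[k].max(0),np.median(P[k],0))
c,S,_,_=reg('sign','wrist')
n,ce,K=plane(S);print('plane',K.sum(),len(S),n,ce,'yaw',np.degrees(np.arctan2(n[1],n[0])),'tilt',np.degrees(np.arcsin(n[2])))
d=(P-ce)@n
for a in np.arange(0,.05,.005):
    q=P[(d>a)&(d<a+.005)]
    if len(q):print(a,len(q),q.mean(0),q[:,1].min(),q[:,1].max())
t=S[S[:,2]>.14];print('top',t.min(0),t.max(0))
E
```

```text
1505 [[0.58  0.178 0.063]
 [0.579 0.175 0.064]
 [0.579 0.177 0.064]
 [0.579 0.18  0.064]
 [0.579 0.179 0.064]
 [0.578 0.173 0.067]]
tab [0.558 0.147 0.007] [0.58  0.205 0.071] [0.563 0.176 0.063]
plane 5432 8111 [0.902 0.049 0.43 ] [0.509 0.175 0.109] yaw 3.0898207924713263 tilt 25.464334346371324
0.0 30 [0.52  0.178 0.093] 0.15706943805348308 0.19815520183853885
0.005 677 [0.525 0.175 0.097] 0.14712171093647544 0.20489347049791837
0.01 508 [0.543 0.176 0.063] 0.14717320470371198 0.20503422014353861
0.015 43 [0.552 0.176 0.059] 0.17024447021854608 0.18235106920141997
0.02 47 [0.557 0.176 0.061] 0.17046264566263902 0.1825669363103256
0.025 47 [0.561 0.177 0.064] 0.1707225651618431 0.1827720512633318
0.03 45 [0.566 0.177 0.066] 0.17096194972588974 0.18299900815493164
0.035 43 [0.57  0.177 0.068] 0.17117703715734503 0.18315252022118284
0.04 46 [0.575 0.177 0.069] 0.17140113798403334 0.18328007404562272
top [0.479 0.109 0.14 ] [0.5   0.238 0.15 ]
```

```bash
python3 -m crank '[{"offset":[0.04,0.001,0.001],"spin":0},{"offset":[0.04,0,0],"spin":0},{"offset":[0.035,0,0],"spin":0},{"offset":[0.03,0,0],"spin":0},{"offset":[0.02,0,0],"spin":0},{"offset":[0.014,0,0],"spin":0},{"offset":[0,0,0],"spin":0}]'; python3 st.py .569 .177 .062;python3 - <<'E'
from m import *
c=bot.capture('wrist');cv2.imwrite('pics/w2.png',c['pixels'])
c=bot.capture('scene');cv2.imwrite('pics/s2.png',cv2.resize(c['pixels'][140:290,220:420],None,fx=4,fy=4,interpolation=2))
E
```

```text
time_s: 4.8
position: [0.5671, 0.1794, 0.2241]
tcp_rot: [[-0.004, -0.999, -0.054], [-0.0, -0.054, 0.999], [-1.0, 0.004, -0.0]]
force: [-0.8, -0.1, 1.3]
opening: 0.464
t 4.8 tcp [0.567 0.179 0.224] grasp [0.566 0.179 0.06 ] zang 93.08656332527246 xax [-0.004 -0.    -1.   ] F [-0.818 -0.14   1.267] M [-0.019  0.042 -0.02 ] open 40.34235235491928
delta tool [-0.002 -0.002 -0.003]
```

View pics/w2.png

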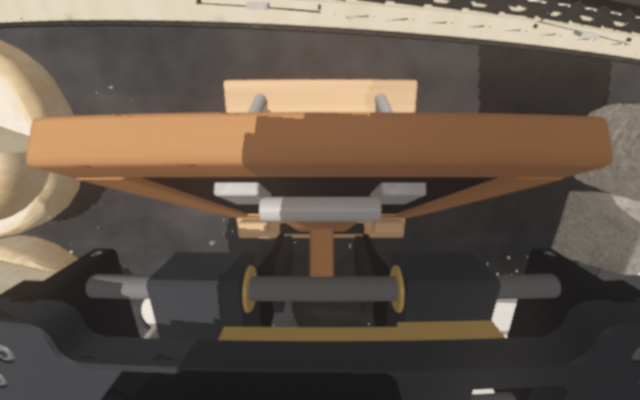

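View pics/s2.png

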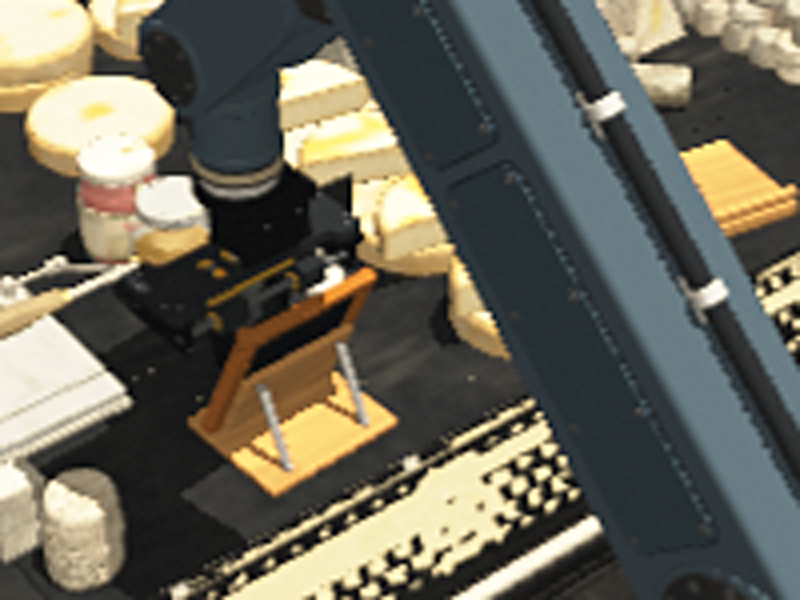

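```bash
python3 -m crank '[{"offset":[-0.002,-0.002,-0.0015],"spin":0},{"offset":[0,0,0],"spin":0}]' 0.022; python3 st.py .569 .177 .062;  python3 -m crank '[{"offset":[0,0,0],"spin":0},{"offset":[0,0,0],"spin":0},{"offset":[0,0,0],"spin":0},{"offset":[0,0,0],"spin":0}]' 0.013; python3 st.py .569 .177 .062;python3 - <<'E'
from m import *
c=bot.capture('wrist');cv2.imwrite('pics/w3.png',c['pixels'])
E
```

```text
time_s: 5.1
position: [0.5714, 0.1771, 0.2294]
tcp_rot: [[0.004, -0.999, -0.052], [0.0, -0.052, 0.999], [-1.0, -0.004, 0.0]]
force: [0.3, 0.1, 0.2]
opening: 0.354
t 5.1 tcp [0.571 0.177 0.229] grasp [0.572 0.177 0.065] zang 92.99163741383292 xax [ 0.004  0.    -1.   ] F [0.304 0.079 0.21 ] M [ 0.04   0.018 -0.024] open 30.786168504547355
delta tool [0.003 0.003 0.   ]
time_s: 5.5
position: [0.5706, 0.1773, 0.2279]
tcp_rot: [[0.001, -0.999, -0.052], [0.001, -0.052, 0.999], [-1.0, -0.001, 0.001]]
force: [0.3, 2.5, 0.1]
opening: 0.157
t 5.5 tcp [0.571 0.177 0.228] grasp [0.571 0.177 0.064] zang 92.96004947370643 xax [ 0.001  0.001 -1.   ] F [0.326 2.523 0.12 ] M [ 0.473 -0.015 -0.041] open 13.671168780574456
delta tool [ 0.002  0.002 -0.   ]
```

View pics/w3.png

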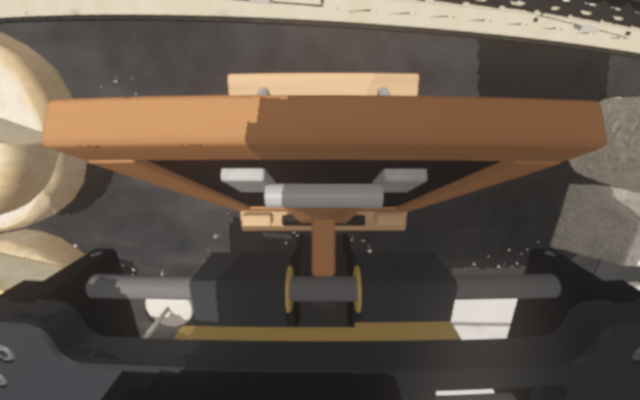

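```bash
python3 -m crank '[{"offset":[-0.0025,-0.0024,0],"spin":0},{"offset":[-0.0027,-0.0022,0],"spin":0},{"offset":[-0.0027,-0.0022,0],"spin":0},{"offset":[-0.0028,-0.002,0],"spin":0},{"offset":[0,0,0],"spin":0}]'; python3 st.py;python3 - <<'E'
from m import *
c,S,_,_=reg('sign','wrist');cv2.imwrite('pics/w4.png',c['pixels'])
n,ce,K=plane(S);print('plane',K.sum(),len(S),n,ce,'yaw',np.degrees(np.arctan2(n[1],n[0])),'tilt',np.degrees(np.arcsin(n[2])))
E
```

```text
time_s: 6.05
position: [0.5799, 0.1774, 0.2388]
tcp_rot: [[0.001, -0.999, -0.052], [0.0, -0.052, 0.999], [-1.0, -0.001, -0.0]]
force: [0.8, -0.3, -4.7]
opening: 0.157
t 6.05 tcp [0.58  0.177 0.239] grasp [0.58  0.177 0.075] zang 92.98315499057088 xax [ 0.001  0.    -1.   ] F [ 0.806 -0.268 -4.711] M [ 0.051 -0.168 -0.032] open 13.65405770497814bash:   762 Killed                     python3 - <<'E'
from m import *
c,S,_,_=reg('sign','wrist');cv2.imwrite('pics/w4.png',c['pixels'])
n,ce,K=plane(S);print('plane',K.sum(),len(S),n,ce,'yaw',np.degrees(np.arctan2(n[1],n[0])),'tilt',np.degrees(np.arcsin(n[2])))
E
```

View pics/w4.png

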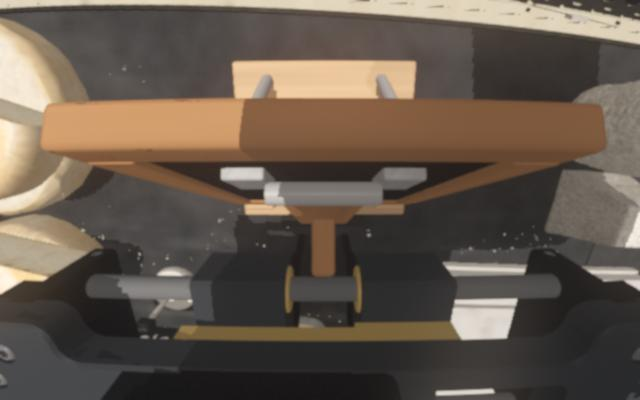

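The sign moved rigidly with the gripper: Fz is -4.7 N, about its full weight, and the picture is unchanged with the tab at (323,245). The pads hold too much torque over the whole tab. I'll set it back, release, and re-grip only the tab's tip so it can pivot.

```bash
sed -i 's/np.linalg.svd(Q-ce)/np.linalg.svd(Q-ce,full_matrices=False)/' m.py
python3 -m crank '[{"offset":[0.0028,0.002,0],"spin":0},{"offset":[0.0027,0.0022,0],"spin":0},{"offset":[0.0027,0.0022,0],"spin":0},{"offset":[0.0025,0.0024,0],"spin":0},{"offset":[0,0,0],"spin":0}]'; python3 st.py; python3 -m crank '[{"offset":[0,0,0],"spin":0},{"offset":[0,0,0],"spin":0},{"offset":[0,0,0],"spin":0}]' 0.026; python3 st.py;python3 - <<'E'
from m import *
c,S,_,_=reg('sign','wrist');cv2.imwrite('pics/w4.png',c['pixels'])
n,ce,K=plane(S);print('plane',K.sum(),len(S),n,ce,'yaw',np.degrees(np.arctan2(n[1],n[0])),'tilt',np.degrees(np.arcsin(n[2])))
c=bot.capture('scene');cv2.imwrite('pics/s4.png',cv2.resize(c['pixels'][140:290,220:420],None,fx=4,fy=4,interpolation=2))
E
```

```text
time_s: 6.65
position: [0.5705, 0.1771, 0.2279]
tcp_rot: [[0.001, -0.999, -0.052], [-0.0, -0.052, 0.999], [-1.0, -0.001, -0.0]]
force: [0.7, -0.2, -2.5]
opening: 0.158
t 6.65 tcp [0.571 0.177 0.228] grasp [0.571 0.177 0.064] zang 93.00538362520629 xax [ 0.001 -0.    -1.   ] F [ 0.665 -0.176 -2.518] M [ 0.021 -0.157 -0.01 ] open 13.707787860431274
time_s: 6.95
position: [0.5706, 0.177, 0.228]
tcp_rot: [[0.0, -0.999, -0.052], [0.0, -0.052, 0.999], [-1.0, -0.0, 0.0]]
force: [0.6, -0.5, 0.7]
opening: 0.279
t 6.95 tcp [0.571 0.177 0.228] grasp [0.571 0.177 0.064] zang 92.98739011437979 xax [ 0.  0. -1.] F [ 0.628 -0.485  0.701] M [0.054 0.024 0.019] open 24.314025717919826
plane 35891 55560 [0.885 0.048 0.463] [0.497 0.172 0.133] yaw 3.1217331942452327 tilt 27.58695998020736
```

View pics/w4.png

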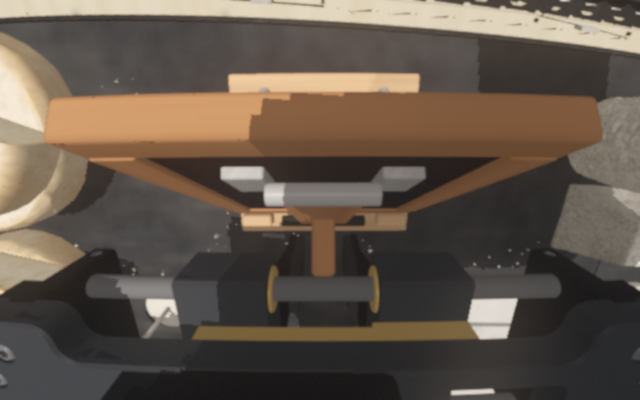

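```bash
python3 -m crank '[{"offset":[-0.008,-0.005,0],"spin":0},{"offset":[-0.008,-0.0055,0],"spin":0},{"offset":[0,0,0],"spin":0}]';  python3 -m crank '[{"offset":[0,0,0],"spin":0},{"offset":[0,0,0],"spin":0},{"offset":[0,0,0],"spin":0}]' 0.0135; python3 st.py;  python3 -m crank '[{"offset":[-0.0028,-0.002,0],"spin":0},{"offset":[-0.003,-0.0018,0],"spin":0},{"offset":[-0.003,-0.0018,0],"spin":0},{"offset":[-0.003,-0.0018,0],"spin":0},{"offset":[0,0,0],"spin":0}]';python3 st.py;python3 - <<'E'
from m import *
c,S,_,_=reg('sign','wrist');cv2.imwrite('pics/w5.png',c['pixels'])
n,ce,K=plane(S);print('plane',K.sum(),len(S),n,ce,'yaw',np.degrees(np.arctan2(n[1],n[0])),'tilt',np.degrees(np.arcsin(n[2])))
E
```

```text
time_s: 7.4
position: [0.5825, 0.1777, 0.2455]
tcp_rot: [[0.004, -0.999, -0.052], [0.0, -0.052, 0.999], [-1.0, -0.004, 0.0]]
force: [0.4, -0.5, 0.5]
opening: 0.299
time_s: 7.7
position: [0.5808, 0.1776, 0.2435]
tcp_rot: [[-0.001, -0.999, -0.052], [-0.0, -0.052, 0.999], [-1.0, 0.001, 0.0]]
force: [-0.7, -0.5, -0.6]
opening: 0.172
t 7.7 tcp [0.581 0.178 0.244] grasp [0.581 0.178 0.08 ] zang 92.9851482961936 xax [-0.001 -0.    -1.   ] F [-0.715 -0.55  -0.567] M [-0.005 -0.023  0.029] open 14.997968017917074
time_s: 8.2
position: [0.5885, 0.178, 0.2561]
tcp_rot: [[0.001, -0.999, -0.052], [0.0, -0.052, 0.999], [-1.0, -0.001, 0.0]]
force: [-0.5, -0.2, 0.4]
opening: 0.154
t 8.2 tcp [0.589 0.178 0.256] grasp [0.589 0.178 0.092] zang 92.95436913400592 xax [ 0.001  0.    -1.   ] F [-0.522 -0.175  0.38 ] M [-0.069  0.271 -0.033] open 13.370585205753931
plane 31336 45971 [0.901 0.047 0.431] [0.504 0.172 0.125] yaw 2.995846052163781 tilt 25.516111750744482
```

View pics/w5.png

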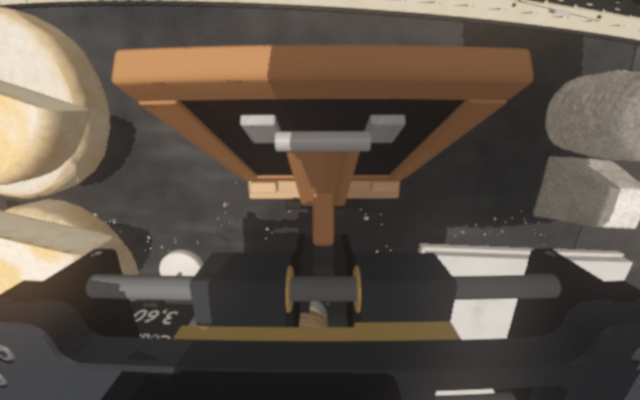

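```bash
cat > tab.py <<'E'
from m import *
c,S,_,_=reg('sign','wrist')
n,ce,K=plane(S)
print('sign n',n,'tilt',np.degrees(np.arcsin(n[2])),'yaw',np.degrees(np.arctan2(n[1],n[0])))
# sign frame: x=n, origin from plane and base height
y=np.cross([0,0,1],n);y/=np.linalg.norm(y);z=np.cross(n,y)
c,P,_,_=reg('strut_tab','wrist')
d=(P-ce)@n
o=P[d>.02]
i=np.argsort(-((o-ce)@n))[:5]
print('tab tip',o[i]);k=P[d>.02];print('top pts z max',k[np.argmax(k[:,2])],len(k))
E
python3 tab.py
```

```text
sign n [0.905 0.048 0.423] tilt 25.00488285773304 yaw 3.0548285298122417
tab tip [[0.588 0.179 0.071]
 [0.588 0.18  0.071]
 [0.588 0.174 0.071]
 [0.588 0.175 0.071]
 [0.588 0.177 0.071]]
top pts z max [0.579 0.178 0.078] 1544
```

```bash
python3 -m crank '[{"offset":[0,0,0],"spin":0},{"offset":[0,0,0],"spin":0},{"offset":[0.006,0.004,0],"spin":0},{"offset":[0,0,0],"spin":0}]' 0.022;  python3 -m crank '[{"offset":[0,0,0],"spin":0},{"offset":[0,0,0],"spin":0},{"offset":[0,0,0],"spin":0},{"offset":[0,0,0],"spin":0},{"offset":[0,0,0],"spin":0}]' 0.011; python3 st.py;  python3 -m crank '[{"offset":[-0.0031,-0.0018,0],"spin":0},{"offset":[-0.0032,-0.0015,0],"spin":0},{"offset":[-0.0033,-0.0013,0],"spin":0},{"offset":[-0.0033,-0.0011,0],"spin":0},{"offset":[0,0,0],"spin":0}]';python3 st.py;python3 tab.py
```

```text
time_s: 8.9
position: [0.5875, 0.1778, 0.2542]
tcp_rot: [[0.014, -0.999, -0.05], [0.003, -0.05, 0.999], [-1.0, -0.014, 0.003]]
force: [-1.4, -2.1, 19.0]
opening: 0.247
time_s: 9.4
position: [0.5876, 0.1778, 0.2542]
tcp_rot: [[0.014, -0.999, -0.05], [0.003, -0.05, 0.999], [-1.0, -0.014, 0.002]]
force: [-1.3, -1.9, 18.6]
opening: 0.132
t 9.4 tcp [0.588 0.178 0.254] grasp [0.59  0.178 0.09 ] zang 92.87792846385328 xax [ 0.014  0.003 -1.   ] F [-1.252 -1.88  18.611] M [ 1.236 -0.471  0.001] open 11.509630518538753
time_s: 9.9
position: [0.5925, 0.1782, 0.2627]
tcp_rot: [[0.008, -0.999, -0.052], [0.001, -0.052, 0.999], [-1.0, -0.008, 0.0]]
force: [7.4, 1.3, -2.0]
opening: 0.134
t 9.9 tcp [0.593 0.178 0.263] grasp [0.594 0.178 0.099] zang 92.97029157066184 xax [ 0.008  0.001 -1.   ] F [ 7.4    1.334 -2.005] M [ 0.247 -1.222 -0.033] open 11.657818202159785
sign n [0.893 0.049 0.447] tilt 26.567536492918492 yaw 3.1382897178642435
tab tip [[0.632 0.187 0.001]
 [0.592 0.182 0.078]
 [0.592 0.179 0.078]
 [0.592 0.178 0.079]
 [0.591 0.181 0.08 ]]
top pts z max [0.583 0.183 0.089] 2861
```

```bash
python3 - <<'E'
from m import *
c=bot.capture('wrist');cv2.imwrite('pics/w6.png',cv2.resize(c['pixels'][80:330,160:480],None,fx=2.5,fy=2.4,interpolation=2)[:600,:800])
c=bot.capture('scene');cv2.imwrite('pics/s6.png',cv2.resize(c['pixels'][140:290,220:420],None,fx=4,fy=4,interpolation=2))
E
```

```text
(no output)
```

View pics/w6.png

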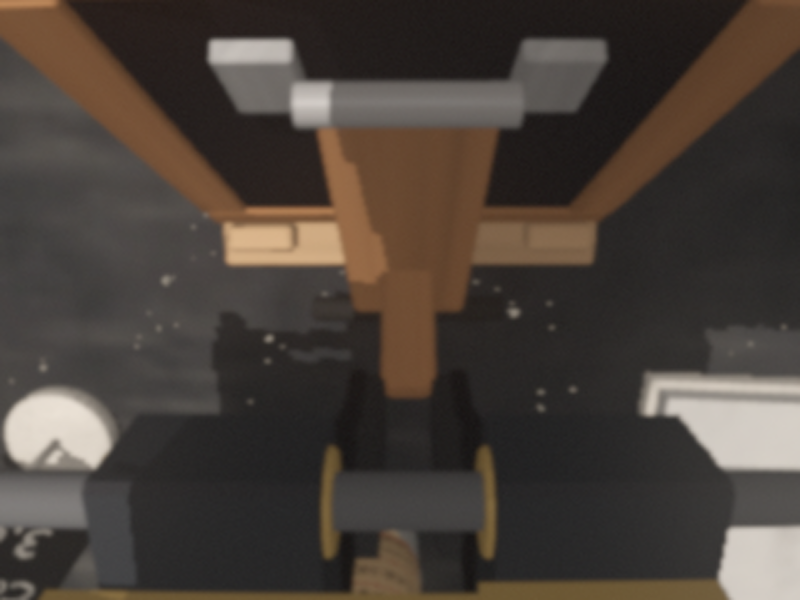

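View pics/s6.png

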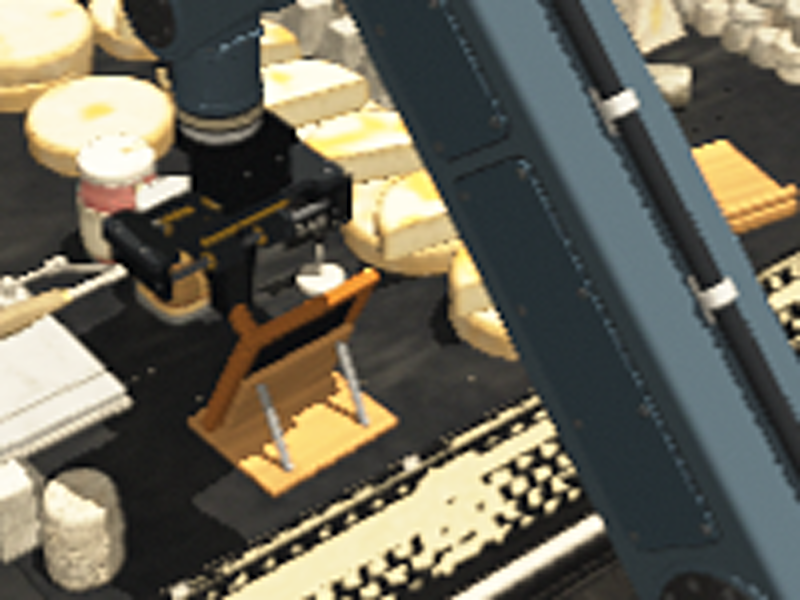

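The wrist picture shows the strut partly open: hinge bar at (410,105) and tab tip at (408,385), just ahead of the fingers at (355,420) and (460,420). The fingers are only touching its end. I'll open wide, re-measure and re-grip a bit deeper.

```bash
python3 -m crank '[{"offset":[0,0,0],"spin":0},{"offset":[0,0,0],"spin":0},{"offset":[0,0,0],"spin":0},{"offset":[0,0,0],"spin":0}]' 0.036;python3 st.py;python3 tab.py
```

```text
time_s: 10.6
position: [0.5894, 0.178, 0.2619]
tcp_rot: [[-0.002, -0.999, -0.052], [-0.0, -0.052, 0.999], [-1.0, 0.002, -0.0]]
force: [-0.3, -0.0, 0.2]
opening: 0.376
t 10.6 tcp [0.589 0.178 0.262] grasp [0.589 0.178 0.098] zang 92.99744060035862 xax [-0.002 -0.    -1.   ] F [-0.262 -0.023  0.217] M [ 0.053  0.072 -0.08 ] open 32.70642380764688
sign n [0.893 0.051 0.446] tilt 26.518905459548215 yaw 3.23801409517692
tab tip [[0.592 0.174 0.079]
 [0.591 0.179 0.08 ]
 [0.591 0.178 0.08 ]
 [0.591 0.176 0.08 ]
 [0.592 0.173 0.079]]
top pts z max [0.584 0.178 0.087] 2684
```

```bash
python3 -m crank '[{"offset":[0.003,0.001,0],"spin":0},{"offset":[0.003,0.001,-0.001],"spin":0},{"offset":[0,0,0],"spin":0}]';python3 st.py; python3 -m crank '[{"offset":[0,0,0],"spin":0},{"offset":[0,0,0],"spin":0},{"offset":[0,0,0],"spin":0},{"offset":[0,0,0],"spin":0},{"offset":[0,0,0],"spin":0},{"offset":[0,0,0],"spin":0}]' 0.011; python3 st.py;  python3 -m crank '[{"offset":[-0.0031,-0.0014,0],"spin":0},{"offset":[-0.0032,-0.0012,0],"spin":0},{"offset":[-0.0032,-0.0011,0],"spin":0},{"offset":[-0.0032,-0.001,0],"spin":0},{"offset":[-0.0032,-0.0009,0],"spin":0},{"offset":[0,0,0],"spin":0}]';python3 st.py;python3 tab.py
```

```text
time_s: 11.1
position: [0.5878, 0.1768, 0.256]
tcp_rot: [[-0.001, -0.999, -0.052], [-0.0, -0.052, 0.999], [-1.0, 0.001, 0.0]]
force: [0.1, 0.4, -0.1]
opening: 0.409
t 11.1 tcp [0.588 0.177 0.256] grasp [0.588 0.177 0.092] zang 92.97802688827116 xax [-0.001 -0.    -1.   ] F [ 0.116  0.395 -0.052] M [0.077 0.002 0.038] open 35.608466104544945
time_s: 11.7
position: [0.5881, 0.1773, 0.2565]
tcp_rot: [[0.0, -0.999, -0.052], [0.001, -0.052, 0.999], [-1.0, -0.0, 0.001]]
force: [-0.6, 2.5, -0.6]
opening: 0.153
t 11.7 tcp [0.588 0.177 0.256] grasp [0.588 0.177 0.092] zang 92.98091220458983 xax [ 0.     0.001 -1.   ] F [-0.585  2.475 -0.551] M [0.511 0.008 0.019] open 13.344259913157503
time_s: 12.3
position: [0.5939, 0.1771, 0.2729]
tcp_rot: [[0.001, -0.999, -0.052], [-0.0, -0.052, 0.999], [-1.0, -0.001, -0.0]]
force: [0.0, -0.6, -1.7]
opening: 0.156
t 12.3 tcp [0.594 0.177 0.273] grasp [0.594 0.177 0.109] zang 92.99233555792547 xax [ 0.001 -0.    -1.   ] F [ 0.031 -0.646 -1.686] M [ 0.032 -0.153 -0.002] open 13.53699473800329
sign n [0.895 0.049 0.444] tilt 26.352609402066868 yaw 3.1157104084621436
tab tip [[0.597 0.181 0.096]
 [0.597 0.178 0.096]
 [0.597 0.18  0.096]
 [0.597 0.177 0.096]
 [0.597 0.178 0.096]]
top pts z max [0.534 0.183 0.103] 4412
```

```bash
python3 -m crank '[{"offset":[-0.0028,-0.0006,0],"spin":0},{"offset":[-0.0028,-0.0005,0],"spin":0},{"offset":[-0.0028,-0.0003,0],"spin":0},{"offset":[-0.0028,-0.0002,0],"spin":0},{"offset":[-0.0029,-0.0001,0],"spin":0},{"offset":[-0.0029,0,0],"spin":0},{"offset":[0,0,0],"spin":0}]';python3 st.py;python3 tab.py
```

```text
time_s: 13.2
position: [0.5956, 0.1773, 0.29]
tcp_rot: [[0.001, -0.999, -0.052], [-0.0, -0.052, 0.999], [-1.0, -0.001, -0.0]]
force: [2.2, -0.5, -2.5]
opening: 0.152
t 13.2 tcp [0.596 0.177 0.29 ] grasp [0.596 0.177 0.126] zang 92.99525360539282 xax [ 0.001 -0.    -1.   ] F [ 2.179 -0.532 -2.482] M [-0.132 -0.364 -0.015] open 13.20922452616371
sign n [0.894 0.05  0.446] tilt 26.46465103062601 yaw 3.1814680091451164
tab tip [[0.665 0.171 0.002]
 [0.601 0.181 0.113]
 [0.601 0.18  0.113]
 [0.601 0.178 0.113]
 [0.601 0.173 0.113]]
top pts z max [0.592 0.175 0.119] 5111
```

```bash
python3 -m crank '[{"offset":[-0.002,0,0],"spin":0},{"offset":[-0.002,0,0],"spin":0},{"offset":[0,0,0],"spin":0},{"offset":[0,0,0],"spin":0}]';python3 st.py;python3 tab.py; python3 - <<'E'
from m import *
c=bot.capture('scene');cv2.imwrite('pics/s7.png',cv2.resize(c['pixels'][140:290,220:420],None,fx=4,fy=4,interpolation=2))
c=bot.capture('wrist');cv2.imwrite('pics/w7.png',c['pixels'])
E
```

```text
time_s: 13.8
position: [0.5952, 0.1774, 0.2933]
tcp_rot: [[-0.001, -0.999, -0.052], [0.0, -0.052, 0.999], [-1.0, 0.001, 0.0]]
force: [1.8, -0.4, -2.6]
opening: 0.151
t 13.8 tcp [0.595 0.177 0.293] grasp [0.595 0.177 0.129] zang 92.9905414044107 xax [-0.001  0.    -1.   ] F [ 1.786 -0.416 -2.606] M [ 0.013 -0.365  0.011] open 13.121233974210062
sign n [0.892 0.049 0.449] tilt 26.668496317760265 yaw 3.173845367934143
tab tip [[0.601 0.176 0.116]
 [0.6   0.175 0.116]
 [0.6   0.179 0.117]
 [0.6   0.177 0.117]
 [0.6   0.18  0.117]]
top pts z max [0.59  0.176 0.122] 4954
```

View pics/w7.png

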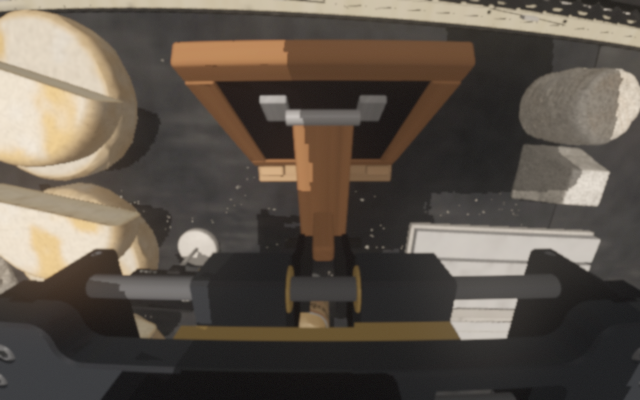

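```bash
cat > top.py <<'E'
from m import *
c,S,_,_=reg('sign','wrist')
t=S[S[:,2]>np.percentile(S[:,2],99.5)-.004];print('top edge mean',t.mean(0),len(t),'z99.8',np.percentile(S[:,2],99.8),'y',np.percentile(t[:,1],[1,99]))
E
python3 top.py; python3 -m crank '[{"offset":[-0.002,0.0001,0],"spin":0},{"offset":[-0.002,0.0002,0],"spin":0},{"offset":[0,0,0],"spin":0}]';python3 st.py;python3 tab.py;python3 top.py
```

```text
top edge mean [0.487 0.171 0.147] 7352 z99.8 0.14953324843485583 y [0.108 0.233]
time_s: 14.6
position: [0.5948, 0.1774, 0.2974]
tcp_rot: [[-0.001, -0.999, -0.052], [-0.0, -0.052, 0.999], [-1.0, 0.001, -0.0]]
force: [-1.0, 0.2, -3.2]
opening: 0.156
t 14.6 tcp [0.595 0.177 0.297] grasp [0.595 0.177 0.133] zang 92.99962882300336 xax [-0.001 -0.    -1.   ] F [-1.008  0.214 -3.242] M [-0.002 -0.056 -0.038] open 13.534185503522199
sign n [0.887 0.049 0.459] tilt 27.319167428182748 yaw 3.152498354290745
tab tip [[0.6   0.179 0.12 ]
 [0.6   0.181 0.121]
 [0.6   0.176 0.121]
 [0.6   0.178 0.121]
 [0.6   0.181 0.121]]
top pts z max [0.583 0.191 0.13 ] 5115
top edge mean [0.487 0.171 0.15 ] 7212 z99.8 0.15269001630859527 y [0.108 0.233]
```

The last 4 mm lifted the sign's top edge by 3 mm, so the strut is at its stop. Backing off by that much and releasing.

```bash
python3 -m crank '[{"offset":[0.002,0,0],"spin":0},{"offset":[0.002,0,0],"spin":0},{"offset":[0,0,0],"spin":0}]'; python3 -m crank '[{"offset":[0,0,0],"spin":0},{"offset":[0,0,0],"spin":0},{"offset":[0,0,0],"spin":0},{"offset":[0,0,0],"spin":0}]' 0.04;python3 st.py; python3 -m crank '[{"offset":[-0.03,0,0],"spin":0},{"offset":[-0.05,0,0],"spin":0},{"offset":[-0.04,0.02,0],"spin":0},{"offset":[0,0,0],"spin":0}]';python3 st.py; python3 tab.py; python3 - <<'E'
from m import *
c,S,_,_=reg('sign','wrist');np.save('S.npy',S)
cv2.imwrite('pics/w8.png',c['pixels'])
n,ce,K=plane(S,.002)
t=S[S[:,2]>.13];print(t.min(0),t.max(0))
c,P,_,_=reg('strut_tab','wrist');np.save('P.npy',P)
n2,ce2,K2=plane(P);print('strut plane',n2,ce2,K2.sum(),len(P),'angle between',np.arccos(abs(n@n2)),np.degrees(np.arcsin(n2[2])))
E
```

```text
time_s: 15.2
position: [0.5949, 0.1773, 0.2934]
tcp_rot: [[-0.001, -0.999, -0.052], [-0.0, -0.052, 0.999], [-1.0, 0.001, -0.0]]
force: [-1.2, 0.5, 0.9]
opening: 0.154
time_s: 15.6
position: [0.5954, 0.1773, 0.2936]
tcp_rot: [[0.001, -0.999, -0.052], [0.0, -0.052, 0.999], [-1.0, -0.001, 0.0]]
force: [0.2, 0.8, 0.6]
opening: 0.415
t 15.6 tcp [0.595 0.177 0.294] grasp [0.596 0.177 0.13 ] zang 92.9879324913955 xax [ 0.001  0.    -1.   ] F [0.18  0.777 0.566] M [ 0.071 -0.013  0.026] open 36.114234149627016
time_s: 16.0
position: [0.5751, 0.1767, 0.4197]
tcp_rot: [[0.011, -0.999, -0.053], [0.001, -0.053, 0.999], [-1.0, -0.011, 0.001]]
force: [0.9, 1.1, 0.5]
opening: 0.458
t 16.0 tcp [0.575 0.177 0.42 ] grasp [0.577 0.177 0.256] zang 93.02335456682891 xax [ 0.011  0.001 -1.   ] F [0.858 1.06  0.468] M [ 0.056 -0.019 -0.005] open 39.8140855662815
sign n [0.876 0.047 0.48 ] tilt 28.698450769576965 yaw 3.1009592800171024
tab tip [[0.597 0.176 0.12 ]
 [0.597 0.175 0.119]
 [0.597 0.178 0.119]
 [0.597 0.179 0.119]
 [0.597 0.174 0.119]]
top pts z max [0.589 0.175 0.123] 2063
[0.474 0.105 0.13 ] [0.502 0.236 0.153]
strut plane [0.406 0.023 0.913] [0.548 0.173 0.104] 2498 2899 angle between 0.6577887135070012 65.98132522414765
```

View pics/w8.png

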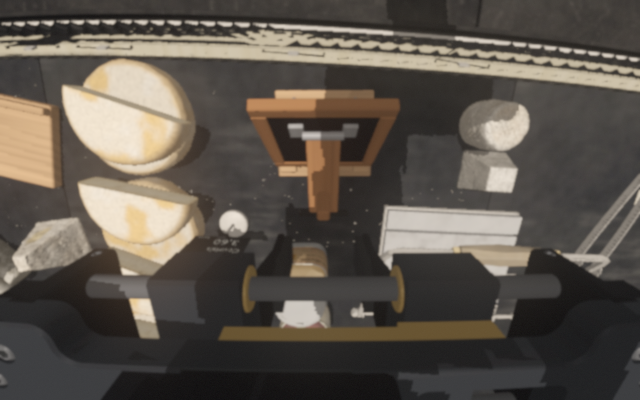

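```bash
python3 -c "
from rig import bot
print(bot.read_state()['joint_positions'],bot.read_state()['time_s'])"
```

```text
[ 6.39942912e+00  2.79554350e+01  8.50558544e+01 -1.67229202e-04
  6.71027072e+01 -8.65851279e+01] 16.5
```

```bash
python3 -m crank '[{"offset":[0,0,0],"spin":0.143},{"offset":[0,0,0],"spin":0.143},{"offset":[0,0,0],"spin":0.143},{"offset":[0,0,0],"spin":0.143},{"offset":[0,0,0],"spin":0.143},{"offset":[0,0,0],"spin":0.143},{"offset":[0,0,0],"spin":0.143},{"offset":[0,0,0],"spin":0.143},{"offset":[0,0,0],"spin":0.143},{"offset":[0,0,0],"spin":0.143},{"offset":[0,0,0],"spin":0.14}]' 0.042;python3 st.py .488 .173 .149
```

```text
time_s: 17.6
position: [0.5752, 0.1763, 0.4128]
tcp_rot: [[-0.001, -0.047, 0.999], [-0.0, 0.999, 0.047], [-1.0, -0.0, -0.001]]
force: [-0.1, 0.2, -0.6]
opening: 0.484
t 17.6 tcp [0.575 0.176 0.413] grasp [0.575 0.176 0.249] zang 2.703634874721198 xax [-0.001 -0.    -1.   ] F [-0.078  0.22  -0.62 ] M [-0.032  0.052 -0.008] open 42.070991492622596
delta tool [ 0.1    0.001 -0.087]
```

```bash
python3 -m crank '[{"offset":[0,0,-0.029],"spin":-0.004},{"offset":[0.015,0,-0.029],"spin":0},{"offset":[0.02,0,-0.029],"spin":0},{"offset":[0,0,0],"spin":0},{"offset":[0,0,0],"spin":0}]' 0.042;python3 st.py .488 .173 .149; python3 - <<'E'
from m import *
c=bot.capture('wrist');cv2.imwrite('pics/w9.png',c['pixels'])
c,S,_,_=reg('sign','wrist')
t=S[S[:,2]>.13];print(len(S),t.min(0),t.max(0))
for y in np.arange(.11,.24,.02):
    q=S[abs(S[:,1]-y)<.004]
    if len(q): q=q[q[:,2]>.135]; print(y,len(q), q.min(0) if len(q) else '',q.max(0) if len(q) else '')
E
```

```text
time_s: 18.1
position: [0.4882, 0.1715, 0.378]
tcp_rot: [[-0.001, -0.057, 0.998], [-0.0, 0.998, 0.057], [-1.0, -0.0, -0.001]]
force: [0.5, -0.1, -0.3]
opening: 0.482
t 18.1 tcp [0.488 0.171 0.378] grasp [0.488 0.171 0.214] zang 3.2733403160538286 xax [-0.001 -0.    -1.   ] F [ 0.471 -0.067 -0.282] M [-0.079  0.029  0.025] open 41.9766134324458
delta tool [0.065 0.002 0.   ]Traceback (most recent call last):
  File "<stdin>", line 4, in <module>
    return umr_minimum(a, axis, None, out, keepdims, initial, where)
ValueError: zero-size array to reduction operation minimum which has no identity
```

View pics/w9.png

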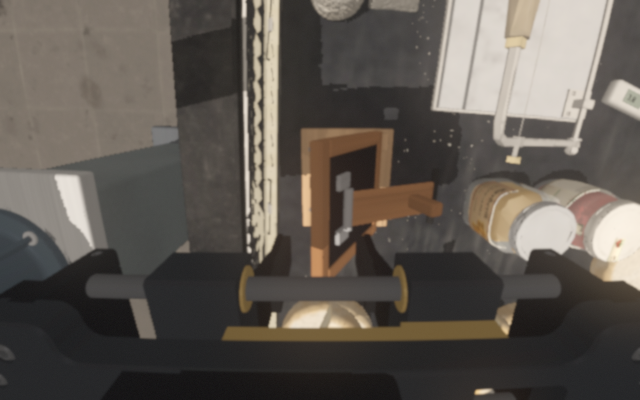

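The picture shows the top edge (column 320) between the fingers (275 and 370), with the strut sticking out to (430,205). Descending.

```bash
python3 -m crank '[{"offset":[0.03,0.002,0],"spin":0.004},{"offset":[0.025,0,0],"spin":0},{"offset":[0.01,0,0],"spin":0},{"offset":[0,0,0],"spin":0},{"offset":[0,0,0],"spin":0}]' 0.042;python3 st.py .488 .173 .149; python3 - <<'E'
from m import *
c=bot.capture('wrist');cv2.imwrite('pics/w10.png',c['pixels'])
c=bot.capture('scene');cv2.imwrite('pics/s10.png',cv2.resize(c['pixels'][140:290,220:420],None,fx=4,fy=4,interpolation=2))
E
```

```text
time_s: 18.75
position: [0.4891, 0.1735, 0.314]
tcp_rot: [[0.002, -0.053, 0.999], [0.0, 0.999, 0.053], [-1.0, 0.0, 0.002]]
force: [0.4, -0.8, -0.0]
opening: 0.479
t 18.75 tcp [0.489 0.173 0.314] grasp [0.489 0.174 0.15 ] zang 3.0272452280012447 xax [ 0.002  0.    -1.   ] F [ 0.355 -0.788 -0.047] M [-0.093 -0.022  0.031] open 41.664859343838955
delta tool [ 0.001 -0.    -0.001]
```

View pics/w10.png

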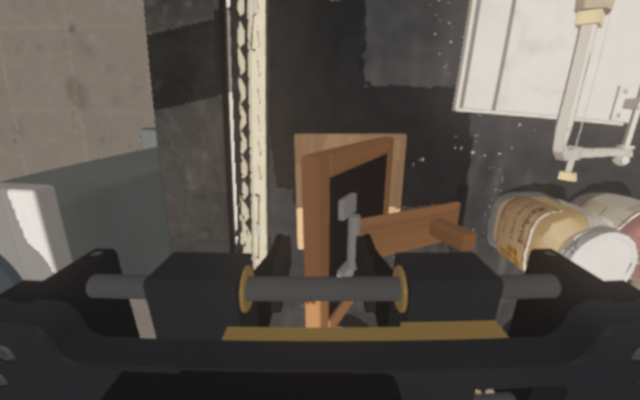

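View pics/s10.png

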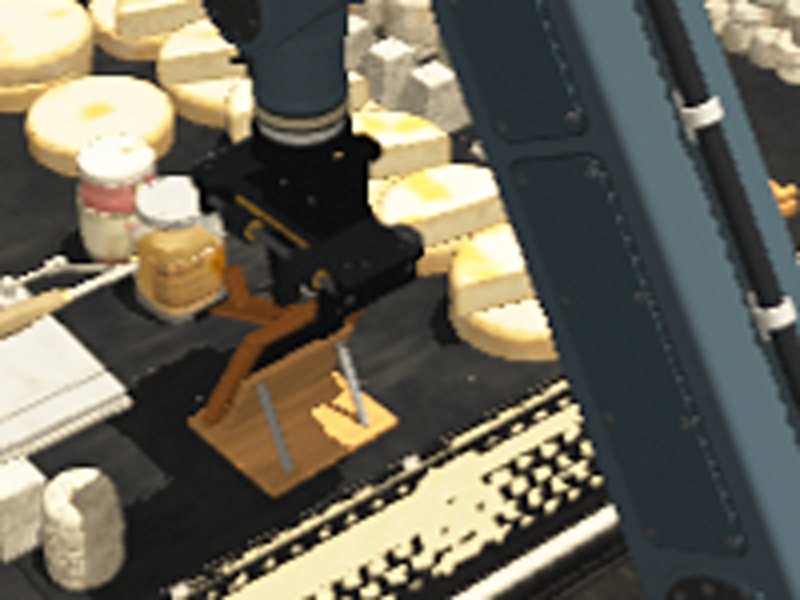

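Fingers straddle the top edge. Now I'll push it upright while narrowing the cage.

```bash
python3 -m crank '[{"offset":[0,0,0.006],"spin":0},{"offset":[0,0,0.007],"spin":0},{"offset":[0,0,0.007],"spin":0},{"offset":[0,0,0.007],"spin":0},{"offset":[0,0,0.007],"spin":0},{"offset":[0,0,0.007],"spin":0},{"offset":[0,0,0.007],"spin":0},{"offset":[0,0,0],"spin":0}]' 0.03;python3 st.py; python3 - <<'E'
from m import *
c=bot.capture('wrist');cv2.imwrite('pics/w11.png',c['pixels'])
c=bot.capture('scene');cv2.imwrite('pics/s11.png',cv2.resize(c['pixels'][140:290,220:420],None,fx=4,fy=4,interpolation=2))
E
```

```text
time_s: 19.65
position: [0.5375, 0.1759, 0.3134]
tcp_rot: [[0.002, -0.053, 0.999], [0.0, 0.999, 0.053], [-1.0, 0.0, 0.002]]
force: [0.4, 0.1, 1.2]
opening: 0.341
t 19.65 tcp [0.537 0.176 0.313] grasp [0.538 0.176 0.149] zang 3.0206522435008796 xax [ 0.002  0.    -1.   ] F [0.401 0.077 1.166] M [-0.089  0.075  0.049] open 29.63076353714321
```

View pics/w11.png

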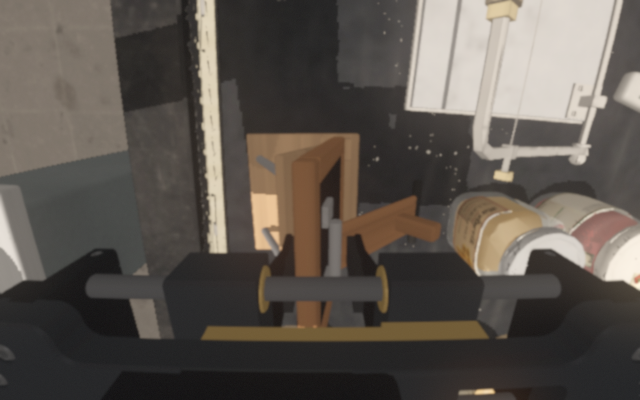

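View pics/s11.png

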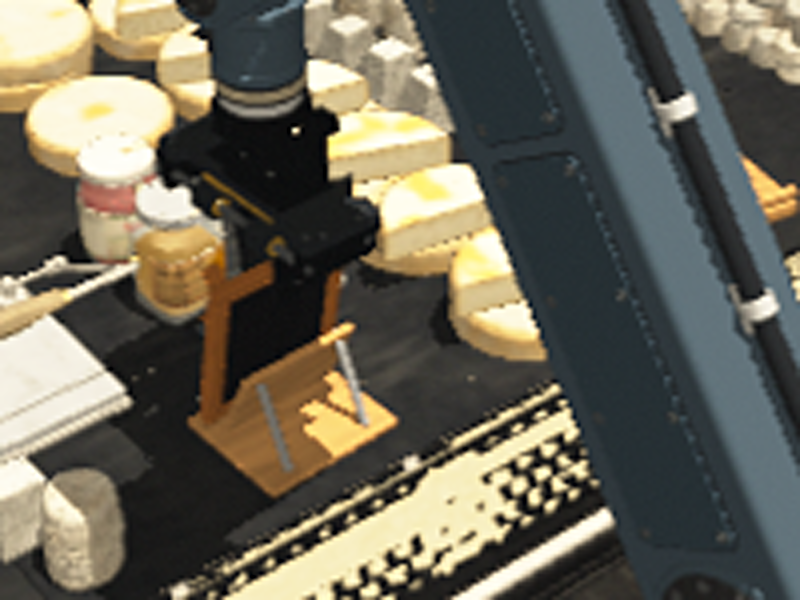

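The sign is nearly upright, leaning on the front finger at (300,250) in the wrist view. I'll narrow the cage, close on the sign and lift a little.

```bash
python3 -m crank '[{"offset":[0,0,0.003],"spin":0},{"offset":[0,0,0.003],"spin":0},{"offset":[0,0,0.003],"spin":0},{"offset":[0,0,0],"spin":0}]' 0.018;python3 st.py; python3 -m crank '[{"offset":[0,0,0],"spin":0},{"offset":[0,0,0],"spin":0},{"offset":[0,0,0],"spin":0},{"offset":[0,0,0],"spin":0}]' 0;python3 st.py;python3 -m crank '[{"offset":[-0.003,0,0],"spin":0},{"offset":[-0.005,0,0],"spin":0},{"offset":[-0.012,0,0],"spin":0},{"offset":[-0.02,0,0],"spin":0},{"offset":[-0.02,0,0],"spin":0},{"offset":[0,0,0],"spin":0}]';python3 st.py; python3 - <<'E'
from m import *
c=bot.capture('wrist');cv2.imwrite('pics/w12.png',c['pixels'])
c=bot.capture('scene');cv2.imwrite('pics/s12.png',cv2.resize(c['pixels'][140:290,220:420],None,fx=4,fy=4,interpolation=2))
E
```

```text
time_s: 20.15
position: [0.5464, 0.1765, 0.3146]
tcp_rot: [[0.005, -0.053, 0.999], [0.001, 0.999, 0.053], [-1.0, 0.0, 0.005]]
force: [0.8, -0.8, 6.3]
opening: 0.214
t 20.15 tcp [0.546 0.177 0.315] grasp [0.547 0.177 0.151] zang 3.0296084782795143 xax [ 0.005  0.001 -1.   ] F [ 0.755 -0.83   6.288] M [-0.043 -0.193 -0.039] open 18.604378551921794
time_s: 20.55
position: [0.5455, 0.1765, 0.3132]
tcp_rot: [[0.002, -0.053, 0.999], [0.0, 0.999, 0.053], [-1.0, 0.0, 0.002]]
force: [2.7, -0.0, -0.7]
opening: 0.134
t 20.55 tcp [0.545 0.176 0.313] grasp [0.546 0.176 0.149] zang 3.038966158915145 xax [ 0.002  0.    -1.   ] F [ 2.707 -0.017 -0.74 ] M [ 0.025 -0.648  0.022] open 11.69572756952498
time_s: 21.15
position: [0.5453, 0.1766, 0.3762]
tcp_rot: [[0.004, -0.053, 0.999], [0.001, 0.999, 0.053], [-1.0, 0.0, 0.004]]
force: [-0.0, -0.8, -3.6]
opening: 0.134
t 21.15 tcp [0.545 0.177 0.376] grasp [0.546 0.177 0.212] zang 3.0419174537808513 xax [ 0.004  0.001 -1.   ] F [-0.048 -0.808 -3.578] M [-0.04  -0.075 -0.02 ] open 11.659834840327608
```

View pics/w12.png

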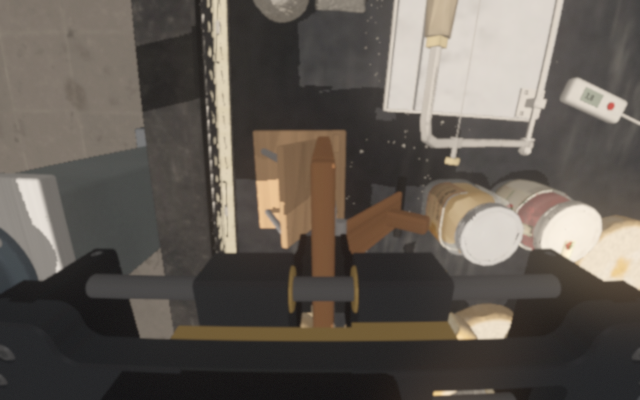

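View pics/s12.png

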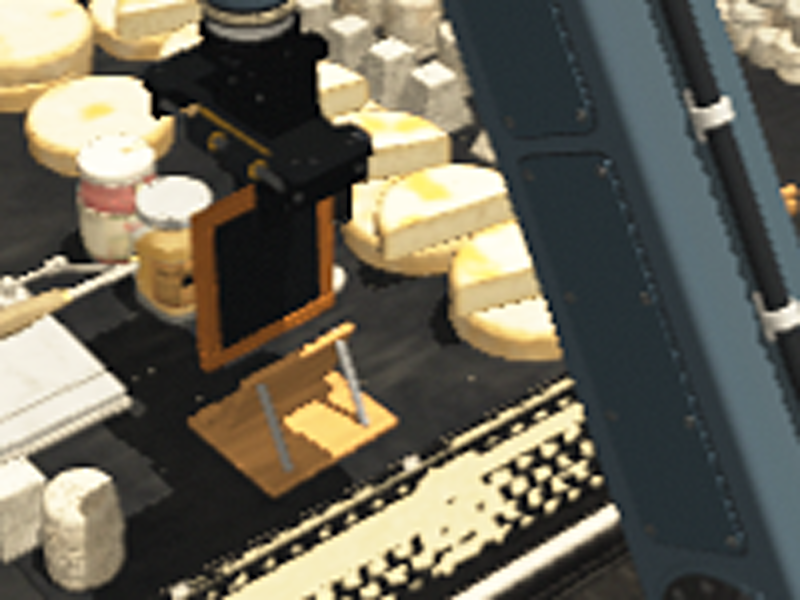

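The sign is gripped and hangs vertical (wrist: top edge at column 322), with the rest left below it. Carrying it over the wheels to the riser.

```bash
python3 -m crank '[{"offset":[-0.02,0,0],"spin":0.06},{"offset":[-0.03,0,0],"spin":0.06},{"offset":[-0.02,0,0],"spin":0.06},{"offset":[0,0,0],"spin":0.061}]';python3 -m crank '[{"offset":[0,-0.015,0],"spin":0},{"offset":[0,-0.03,0],"spin":0},{"offset":[0,-0.04,0.004],"spin":0},{"offset":[0,-0.04,0.004],"spin":0},{"offset":[0,-0.04,0.004],"spin":0},{"offset":[0,-0.04,0.004],"spin":0},{"offset":[0,-0.04,0.005],"spin":0},{"offset":[0,-0.04,0.005],"spin":0},{"offset":[0,-0.04,0.005],"spin":0},{"offset":[0,-0.04,0.005],"spin":0},{"offset":[0,-0.035,0.004],"spin":0},{"offset":[0,-0.03,0.002],"spin":0}]';python3 -m crank '[{"offset":[0,-0.02,0],"spin":0},{"offset":[0,-0.012,0],"spin":0},{"offset":[0,0,0],"spin":0},{"offset":[0,0,0],"spin":0}]'; python3 st.py .5006 -.2877 .28; python3 - <<'E'
from m import *
c=bot.capture('wrist');cv2.imwrite('pics/w13.png',c['pixels'])
c=bot.capture('top');cv2.imwrite('pics/t13.png',cv2.resize(c['pixels'][120:270,320:520],None,fx=4,fy=4,interpolation=2))
E
```

```text
time_s: 21.65
position: [0.5454, 0.1766, 0.4452]
tcp_rot: [[0.003, 0.189, 0.982], [0.001, 0.982, -0.189], [-1.0, 0.001, 0.003]]
force: [0.5, 0.1, -3.7]
opening: 0.136
time_s: 22.85
position: [0.5044, -0.2562, 0.4414]
tcp_rot: [[-0.004, 0.187, 0.982], [0.002, 0.982, -0.187], [-1.0, 0.001, -0.004]]
force: [0.7, 1.2, -4.2]
opening: 0.138
time_s: 23.25
position: [0.4995, -0.2846, 0.4424]
tcp_rot: [[-0.002, 0.187, 0.982], [0.003, 0.982, -0.187], [-1.0, 0.002, -0.002]]
force: [0.8, -0.1, -3.0]
opening: 0.133
t 23.25 tcp [ 0.499 -0.285  0.442] grasp [ 0.499 -0.284  0.278] zang -10.768542786027306 xax [-0.002  0.003 -1.   ] F [ 0.802 -0.062 -3.015] M [-0.058  0.091  0.034] open 11.613318684707348
delta tool [-0.002 -0.003  0.002]
```

View pics/w13.png

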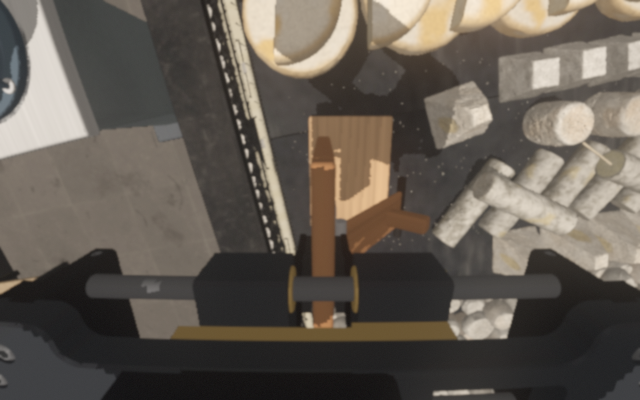

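View pics/t13.png

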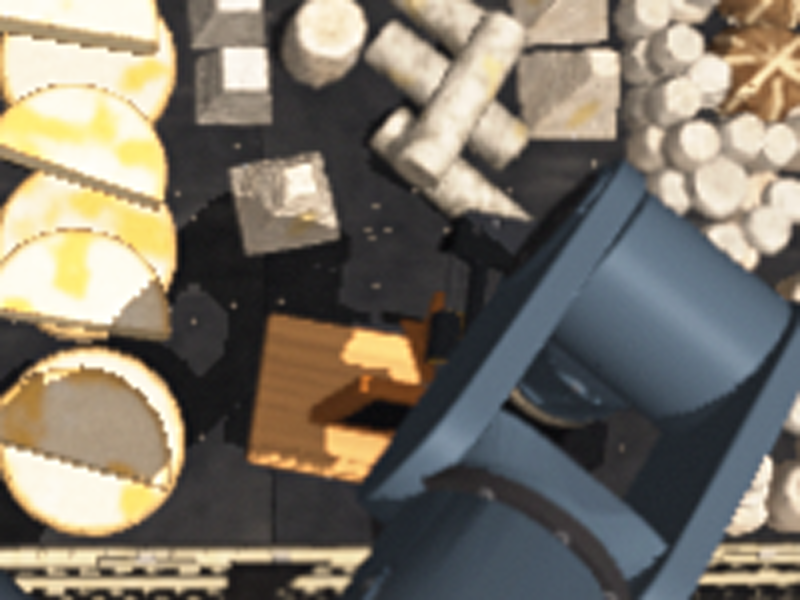

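```bash
python3 -m crank '[{"offset":[0.02,-0.003,0.002],"spin":0},{"offset":[0.03,0,0],"spin":0},{"offset":[0.03,0,0],"spin":0},{"offset":[0.015,0,0],"spin":0},{"offset":[0.008,0,0],"spin":0},{"offset":[0,0,0],"spin":0},{"offset":[0,0,0],"spin":0}]'; python3 st.py .5006 -.2877 .163; python3 - <<'E'
from m import *
th=np.radians(-10.76);rx=np.array([np.cos(th),np.sin(th),0]);ry=np.array([-np.sin(th),np.cos(th),0]);C=np.array([.535,-.2943,0])
for cam in ['wrist','scene','top']:
    c=bot.capture(cam);cv2.imwrite(f'pics/{cam}14.png',c['pixels'] if cam=='wrist' else cv2.resize(c['pixels'][120:270,320:520],None,fx=4,fy=4,interpolation=2))
    for l in ['sign','riser']:
        for r in bot.regions_of(l,c)[:1]:
            v,u=np.nonzero(r['region']&(c['depth']>0));P=px2w(c,u,v);np.save(f'{cam}_{l}.npy',P)
            Q=np.stack([(P-C)@rx,(P-C)@ry,P[:,2]],1)
            print(cam,l,r['p'],len(Q),np.percentile(Q,[1,99],axis=0).round(4).tolist())
E
```

```text
time_s: 24.05
position: [0.502, -0.2884, 0.3413]
tcp_rot: [[0.001, 0.186, 0.983], [-0.001, 0.983, -0.186], [-1.0, -0.001, 0.002]]
force: [-0.5, 0.4, -3.7]
opening: 0.135
t 24.05 tcp [ 0.502 -0.288  0.341] grasp [ 0.502 -0.289  0.177] zang -10.718834282611533 xax [ 0.001 -0.001 -1.   ] F [-0.517  0.383 -3.746] M [-0.139  0.103 -0.024] open 11.71616899340541
delta tool [ 0.014  0.001 -0.002]
wrist sign 0.8 6786 [[-0.0397, -0.0318, 0.0726], [0.0481, 0.0619, 0.1958]]
wrist riser 0.57 9110 [[-0.058, -0.0772, 0.0132], [0.0595, 0.0836, 0.0297]]
scene sign 0.84 332 [[-0.0473, -0.2097, -0.0006], [0.1317, -0.0094, 0.1744]]
scene riser 0.74 171 [[-0.0623, -0.0832, 0.0016], [-0.0034, -0.0106, 0.0315]]
top sign 0.87 213 [[-0.0417, 0.0071, 0.0471], [0.0307, 0.0625, 0.1964]]
top riser 0.75 872 [[-0.06, -0.0072, -0.0006], [0.0607, 0.0845, 0.0758]]
```

View pics/wrist14.png

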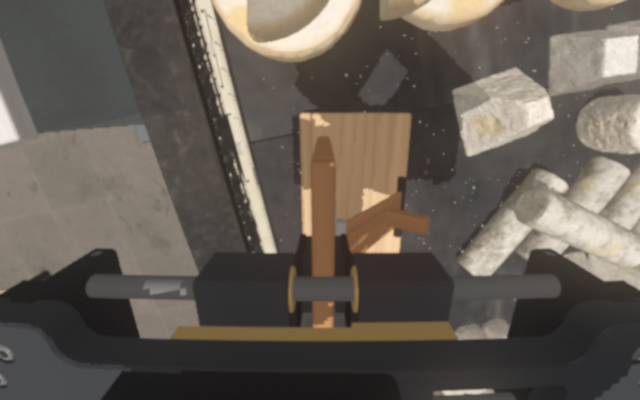

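View pics/scene14.png

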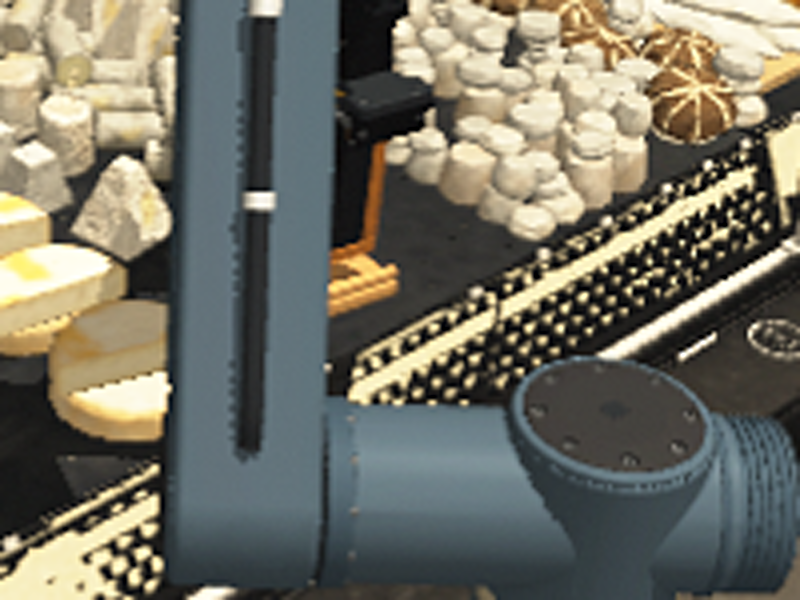

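```bash
python3 -m crank '[{"offset":[0.005,0,0],"spin":0},{"offset":[0.005,0,0],"spin":0},{"offset":[0.003,0,-0.001],"spin":0},{"offset":[0,0,0],"spin":0},{"offset":[0,0,0],"spin":0}]'; python3 st.py .4988 -.2874 .157;  python3 -m crank '[{"offset":[0.001,0,0],"spin":0},{"offset":[0.001,0,0],"spin":0},{"offset":[0,0,0],"spin":0},{"offset":[0,0,0],"spin":0}]'; python3 st.py
```

```text
time_s: 25.0
position: [0.5004, -0.2884, 0.3271]
tcp_rot: [[-0.0, 0.187, 0.982], [0.0, 0.982, -0.187], [-1.0, 0.0, -0.0]]
force: [0.3, -0.2, -3.9]
opening: 0.134
t 25.0 tcp [ 0.5   -0.288  0.327] grasp [ 0.5   -0.288  0.163] zang -10.77362991847907 xax [-0.  0. -1.] F [ 0.26  -0.201 -3.931] M [-0.05   0.063 -0.008] open 11.697903915089809
delta tool [ 0.006  0.001 -0.002]
time_s: 25.4
position: [0.5004, -0.2884, 0.3254]
tcp_rot: [[0.0, 0.187, 0.982], [-0.0, 0.982, -0.187], [-1.0, -0.0, 0.0]]
force: [0.5, 0.4, -3.2]
opening: 0.133
t 25.4 tcp [ 0.5   -0.288  0.325] grasp [ 0.5   -0.288  0.161] zang -10.76924873519254 xax [ 0. -0. -1.] F [ 0.492  0.375 -3.221] M [-0.078  0.077 -0.001] open 11.54298970836308
```

```bash
python3 -m crank '[{"offset":[0,0,-0.001],"spin":0},{"offset":[0,0,-0.001],"spin":0},{"offset":[0,0,-0.0008],"spin":0},{"offset":[0,0,0],"spin":0},{"offset":[0,0,0],"spin":0}]'; python3 st.py;  python3 -m crank '[{"offset":[0.0008,0,0],"spin":0},{"offset":[0.0005,0,0],"spin":0},{"offset":[0,0,0],"spin":0}]'; python3 -m crank '[{"offset":[0.0005,0,0],"spin":0},{"offset":[0.0005,0,0],"spin":0},{"offset":[0,0,0],"spin":0}]'; python3 st.py
```

```text
time_s: 25.9
position: [0.4976, -0.2879, 0.3254]
tcp_rot: [[0.0, 0.187, 0.982], [-0.0, 0.982, -0.187], [-1.0, -0.0, 0.0]]
force: [-0.3, -0.7, -3.6]
opening: 0.131
t 25.9 tcp [ 0.498 -0.288  0.325] grasp [ 0.498 -0.288  0.161] zang -10.774309653143268 xax [ 0. -0. -1.] F [-0.29  -0.727 -3.633] M [-0.062  0.04   0.033] open 11.396728389886636
time_s: 26.2
position: [0.4976, -0.2878, 0.3239]
tcp_rot: [[-0.0, 0.187, 0.982], [0.0, 0.982, -0.187], [-1.0, 0.0, -0.0]]
force: [0.4, -0.1, -3.8]
opening: 0.136
time_s: 26.5
position: [0.4976, -0.2879, 0.323]
tcp_rot: [[-0.0, 0.187, 0.982], [0.0, 0.982, -0.187], [-1.0, 0.0, -0.0]]
force: [0.1, 0.9, -3.2]
opening: 0.136
t 26.5 tcp [ 0.498 -0.288  0.323] grasp [ 0.498 -0.288  0.159] zang -10.772295428354912 xax [-0.  0. -1.] F [ 0.09   0.856 -3.197] M [-0.025  0.037  0.011] open 11.85625460546732
```

```bash
python3 -m crank '[{"offset":[0.0005,0,0],"spin":0},{"offset":[0.0005,0,0],"spin":0},{"offset":[0,0,0],"spin":0}]' | grep -E 'force|pos'; python3 -m crank '[{"offset":[0.0005,0,0],"spin":0},{"offset":[0,0,0],"spin":0}]'| grep -E 'force|pos'
```

```text
position: [0.4976, -0.2878, 0.322]
force: [-0.1, -0.1, -4.1]
position: [0.4977, -0.2878, 0.3215]
force: [-0.3, -0.5, -4.0]
```

```bash
python3 -m crank '[{"offset":[0.0004,0,0],"spin":0},{"offset":[0,0,0],"spin":0}]'| grep -E 'force|pos'; python3 -m crank '[{"offset":[0.0004,0,0],"spin":0},{"offset":[0,0,0],"spin":0}]'| grep -E 'force|pos'
```

```text
position: [0.4977, -0.2879, 0.3211]
force: [-0.0, 0.5, -4.1]
position: [0.4976, -0.2879, 0.3207]
force: [-0.3, -0.4, -2.9]
```

```bash
python3 -m crank '[{"offset":[0.0003,0,0],"spin":0},{"offset":[0,0,0],"spin":0}]'| grep -E 'force|pos'; python3 -m crank '[{"offset":[0.0003,0,0],"spin":0},{"offset":[0,0,0],"spin":0}]'| grep -E 'force|pos'
```

```text
position: [0.4977, -0.2879, 0.3204]
force: [-0.5, 0.4, -3.6]
position: [0.4976, -0.2879, 0.3201]
force: [0.2, -0.5, -3.8]
```

```bash
python3 -m crank '[{"offset":[0.0003,0,0],"spin":0},{"offset":[0,0,0],"spin":0}]'| grep -E 'force|pos'; python3 -m crank '[{"offset":[0.0003,0,0],"spin":0},{"offset":[0,0,0],"spin":0}]'| grep -E 'force|pos'
```

```text
position: [0.4976, -0.2879, 0.3198]
force: [0.4, -0.9, -3.5]
position: [0.4976, -0.2879, 0.3195]
force: [-1.0, -0.2, -4.3]
```

```bash
for i in 1; do python3 -m crank '[{"offset":[0.0003,0,0],"spin":0},{"offset":[0.0003,0,0],"spin":0},{"offset":[0,0,0],"spin":0}]'| grep -E 'force|pos'; done; python3 - <<'E'
from m import *
c=bot.capture('wrist');cv2.imwrite('pics/w15.png',cv2.resize(c['pixels'][90:290,240:440],None,fx=3,fy=3,interpolation=2))
c=bot.capture('top');cv2.imwrite('pics/t15.png',cv2.resize(c['pixels'][160:260,340:480],None,fx=5,fy=5,interpolation=2))
E
```

```text
position: [0.4976, -0.2879, 0.3189]
force: [0.4, -0.0, -4.3]
```

View pics/w15.png

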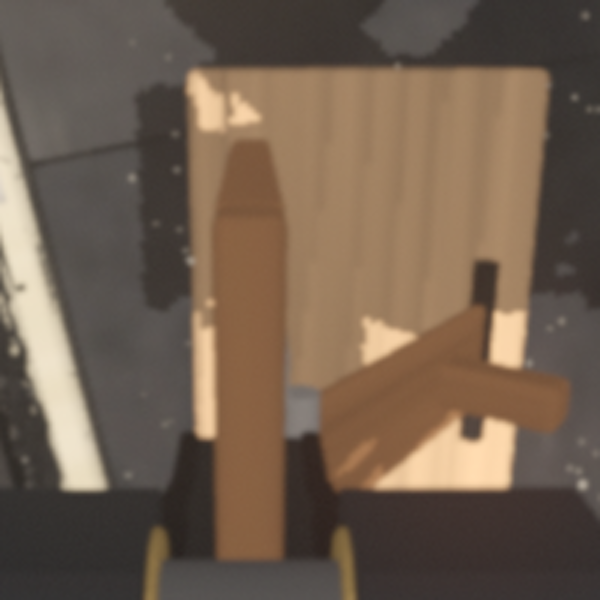

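```bash
python3 - <<'E'
from m import *
th=np.radians(-10.76);rx=np.array([np.cos(th),np.sin(th),0]);ry=np.array([-np.sin(th),np.cos(th),0]);C=np.array([.535,-.2943,0])
c=bot.capture('wrist')
for u in (319,323,327):
    vs=np.arange(128,164,3);P=px2w(c,np.full(len(vs),u),vs)
    print(u,[(int(v),*(np.round([(p-C)@rx*1e3,(p-C)@ry*1e3,p[2]*1e3],1))) for v,p in zip(vs,P)])
v=150
us=np.arange(296,340,2)
for v in (122,134):
    P=px2w(c,us,np.full(len(us),v));print(v,[(int(u),*(np.round([(p-C)@rx*1e3,p[2]*1e3],1))) for u,p in zip(us,P)])
E
```

```text
319 [(128, np.float64(-41.9), np.float64(68.9), np.float64(16.4)), (131, np.float64(-42.0), np.float64(65.9), np.float64(15.9)), (134, np.float64(-42.0), np.float64(63.0), np.float64(16.5)), (137, np.float64(-41.7), np.float64(62.0), np.float64(39.6)), (140, np.float64(-41.3), np.float64(62.0), np.float64(69.0)), (143, np.float64(-41.0), np.float64(62.0), np.float64(93.0)), (146, np.float64(-40.8), np.float64(61.6), np.float64(109.0)), (149, np.float64(-40.5), np.float64(61.7), np.float64(126.5)), (152, np.float64(-40.3), np.float64(61.7), np.float64(140.4)), (155, np.float64(-40.2), np.float64(61.6), np.float64(151.4)), (158, np.float64(-40.1), np.float64(61.4), np.float64(160.7)), (161, np.float64(-39.9), np.float64(61.6), np.float64(170.7))]
323 [(128, np.float64(-38.0), np.float64(69.0), np.float64(17.9)), (131, np.float64(-38.0), np.float64(66.0), np.float64(17.3)), (134, np.float64(-38.0), np.float64(63.1), np.float64(16.5)), (137, np.float64(-38.0), np.float64(61.8), np.float64(38.0)), (140, np.float64(-38.0), np.float64(61.8), np.float64(67.9)), (143, np.float64(-38.0), np.fl
[... 2410 characters left out ...]
8, np.float64(-52.3), np.float64(28.3)), (310, np.float64(-50.4), np.float64(29.3)), (312, np.float64(-48.5), np.float64(29.2)), (314, np.float64(-46.6), np.float64(26.8)), (316, np.float64(-44.9), np.float64(17.2)), (318, np.float64(-43.0), np.float64(16.7)), (320, np.float64(-41.0), np.float64(15.6)), (322, np.float64(-39.0), np.float64(17.8)), (324, np.float64(-37.0), np.float64(16.7)), (326, np.float64(-35.0), np.float64(16.3)), (328, np.float64(-33.0), np.float64(16.7)), (330, np.float64(-31.0), np.float64(16.4)), (332, np.float64(-29.0), np.float64(17.4)), (334, np.float64(-27.0), np.float64(16.8)), (336, np.float64(-25.0), np.float64(18.4)), (338, np.float64(-22.9), np.float64(15.5))]
```

Depth shows the bead's back face at about -46 mm and the sign centre at about -38 mm in riser x. Laterally the sign is about 3 mm off centre. I'll continue lowering in small steps.

```bash
python3 -m crank '[{"offset":[0.0003,0,0],"spin":0},{"offset":[0.0003,0,0],"spin":0},{"offset":[0,0,0],"spin":0}]'| grep -E 'force|pos'; python3 -m crank '[{"offset":[0.0003,0,0],"spin":0},{"offset":[0,0,0],"spin":0}]'| grep -E 'force|pos'
```

```text
position: [0.4976, -0.2879, 0.3183]
force: [0.2, 0.5, -3.6]
position: [0.4976, -0.2879, 0.318]
force: [0.3, -0.0, -3.8]
```

```bash
python3 -m crank '[{"offset":[0.0003,0,0],"spin":0},{"offset":[0.0003,0,0],"spin":0},{"offset":[0,0,0],"spin":0}]'| grep -E 'force|pos'; python3 -m crank '[{"offset":[0.0003,0,0],"spin":0},{"offset":[0,0,0],"spin":0}]'| grep -E 'force|pos'
```

```text
position: [0.4976, -0.2879, 0.3174]
force: [0.7, 0.0, -4.2]
position: [0.4976, -0.2879, 0.3171]
force: [0.5, -0.9, -2.7]
```

```bash
python3 -m crank '[{"offset":[0.0003,0,0],"spin":0},{"offset":[0,0,0],"spin":0}]'| grep -E 'force|pos'
```

```text
position: [0.4977, -0.2879, 0.3168]
force: [0.6, 1.0, -4.2]
```

```bash
cat > dep.py <<'E'
from m import *
th=np.radians(-10.76);rx=np.array([np.cos(th),np.sin(th),0]);ry=np.array([-np.sin(th),np.cos(th),0]);C=np.array([.535,-.2943,0])
c=bot.capture('wrist')
us,vs=np.meshgrid(np.arange(300,350),np.arange(150,240));P=px2w(c,us.ravel(),vs.ravel())
k=(P[:,2]>.15)&(P[:,2]<.20);Q=P[k];x=(Q-C)@rx;y=(Q-C)@ry
for a in (.05,.03,.01,-.01):
    m=abs(y-a)<.006
    if m.sum():print(a,m.sum(),'z',np.percentile(Q[m,2],[50,90]),'x',np.percentile(x[m],[2,98]))
E
python3 dep.py;python3 st.py
```

```text
0.05 606 z [0.17  0.171] x [-0.044 -0.033]
0.03 529 z [0.17  0.171] x [-0.044 -0.033]
t 29.9 tcp [ 0.498 -0.288  0.317] grasp [ 0.498 -0.288  0.153] zang -10.772115860647762 xax [-0.  0. -1.] F [-0.651 -0.061 -4.643] M [-0.083  0.046 -0.02 ] open 11.894279096861862
```

```bash
python3 -m crank '[{"offset":[0.0005,0,0],"spin":0},{"offset":[0.0005,0,0],"spin":0},{"offset":[0.0005,0,0],"spin":0},{"offset":[0,0,0],"spin":0}]'| grep -E 'force|pos'; python3 -m crank '[{"offset":[0.0004,0,0],"spin":0},{"offset":[0,0,0],"spin":0}]'| grep -E 'force|pos'
```

```text
position: [0.4976, -0.2878, 0.3153]
force: [0.2, -0.8, -4.1]
position: [0.4976, -0.2879, 0.3149]
force: [-0.8, -0.5, -3.5]
```

```bash
python3 -m crank '[{"offset":[0.0003,0,0],"spin":0},{"offset":[0,0,0],"spin":0}]'| grep -E 'force|pos'; python3 -m crank '[{"offset":[0.0003,0,0],"spin":0},{"offset":[0,0,0],"spin":0}]'| grep -E 'force|pos'
```

```text
position: [0.4977, -0.2879, 0.3146]
force: [0.1, 0.1, -4.4]
position: [0.4976, -0.2879, 0.3143]
force: [0.5, -0.9, -2.8]
```

```bash
python3 -m crank '[{"offset":[0.0003,0,0],"spin":0},{"offset":[0,0,0],"spin":0}]'| grep -E 'force|pos'; python3 -m crank '[{"offset":[0.0003,0,0],"spin":0},{"offset":[0,0,0],"spin":0}]'| grep -E 'force|pos'
```

```text
position: [0.4977, -0.2878, 0.314]
force: [0.1, 0.5, -3.3]
position: [0.4977, -0.2879, 0.3137]
force: [-0.2, 0.6, -3.6]
```

```bash
python3 -m crank '[{"offset":[0.0003,0,0],"spin":0},{"offset":[0,0,0],"spin":0}]'| grep -E 'force|pos'; python3 -m crank '[{"offset":[0.0003,0,0],"spin":0},{"offset":[0,0,0],"spin":0}]'| grep -E 'force|pos'
```

```text
position: [0.4977, -0.2879, 0.3136]
force: [-0.9, 1.0, -2.3]
position: [0.4977, -0.2878, 0.3135]
force: [-0.6, 1.5, -0.8]
```

```bash
python3 -m crank '[{"offset":[0.0003,0,0],"spin":0},{"offset":[0,0,0],"spin":0}]'| grep -E 'force|pos'; python3 -m crank '[{"offset":[0.0003,0,0],"spin":0},{"offset":[0,0,0],"spin":0}]'| grep -E 'force|pos'; python3 dep.py
```

```text
position: [0.4978, -0.2877, 0.3134]
force: [-1.2, 2.3, 4.2]
position: [0.4978, -0.2877, 0.3134]
force: [-0.5, 2.0, 4.8]
0.05 603 z [0.167 0.168] x [-0.044 -0.033]
0.03 538 z [0.167 0.168] x [-0.044 -0.032]
```

Contact is at about 8 N, with the top at 167 mm. I'll ease off and open slightly, keeping the fingers as a cage.

```bash
python3 -m crank '[{"offset":[-0.0004,0,0],"spin":0},{"offset":[0,0,0],"spin":0}]'| grep -E 'force|pos'; python3 -m crank '[{"offset":[0,0,0],"spin":0},{"offset":[0,0,0],"spin":0},{"offset":[0,0,0],"spin":0},{"offset":[0,0,0],"spin":0}]' 0.018; python3 dep.py;  python3 - <<'E'
from m import *
c=bot.capture('wrist');cv2.imwrite('pics/w16.png',cv2.resize(c['pixels'][90:290,240:440],None,fx=3,fy=3,interpolation=2))
E
```

```text
position: [0.4978, -0.2877, 0.3134]
force: [0.1, 2.7, 5.0]
time_s: 32.75
position: [0.4977, -0.2882, 0.3127]
tcp_rot: [[0.0, 0.187, 0.982], [-0.0, 0.982, -0.187], [-1.0, -0.0, 0.0]]
force: [-0.4, 0.4, 0.8]
opening: 0.203
0.05 612 z [0.167 0.168] x [-0.041 -0.029]
0.03 534 z [0.167 0.168] x [-0.041 -0.03 ]
```

View pics/w16.png

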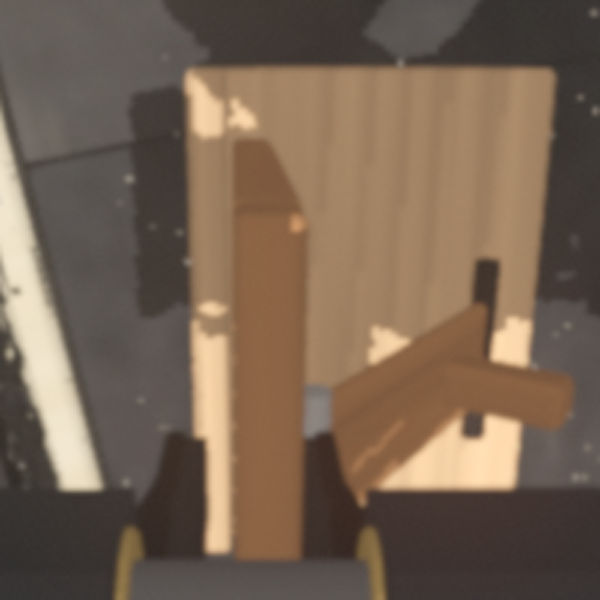

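Released, the sign now leans back onto the rear finger (top edge 3 mm rearward). I'll let it down gradually by moving the cage back.

```bash
python3 -m crank '[{"offset":[0,0,0.002],"spin":0},{"offset":[0,0,0.002],"spin":0},{"offset":[0,0,0.002],"spin":0},{"offset":[0,0,0.002],"spin":0},{"offset":[0,0,0.002],"spin":0},{"offset":[0,0,0],"spin":0}]' 0.018;python3 dep.py; python3 -m crank '[{"offset":[0,0,0.002],"spin":0},{"offset":[0,0,0.002],"spin":0},{"offset":[0,0,0.002],"spin":0},{"offset":[0,0,0.002],"spin":0},{"offset":[0,0,0.002],"spin":0},{"offset":[0,0,0],"spin":0}]' 0.028; python3 dep.py; python3 - <<'E'
from m import *
c=bot.capture('wrist');cv2.imwrite('pics/w17.png',cv2.resize(c['pixels'][90:290,220:440],None,fx=3,fy=3,interpolation=2))
E
```

```text
time_s: 33.45
position: [0.5078, -0.2898, 0.313]
tcp_rot: [[0.0, 0.187, 0.982], [-0.0, 0.982, -0.187], [-1.0, -0.0, 0.0]]
force: [-1.2, -0.3, -0.1]
opening: 0.207
0.05 643 z [0.166 0.167] x [-0.031 -0.019]
0.03 555 z [0.167 0.167] x [-0.031 -0.019]
time_s: 34.1
position: [0.5176, -0.2917, 0.313]
tcp_rot: [[0.0, 0.187, 0.982], [-0.0, 0.982, -0.187], [-1.0, -0.0, 0.0]]
force: [0.7, -0.6, 0.1]
opening: 0.323
0.05 649 z [0.165 0.166] x [-0.018 -0.005]
0.03 569 z [0.165 0.166] x [-0.017 -0.005]
```

View pics/w17.png

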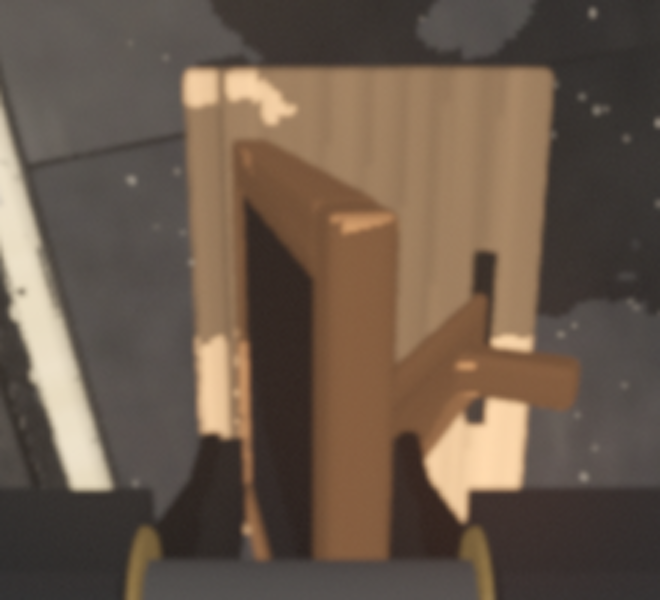

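```bash
python3 -m crank '[{"offset":[0,0,0.002],"spin":0},{"offset":[0,0,0.002],"spin":0},{"offset":[0,0,0.002],"spin":0},{"offset":[0,0,0.002],"spin":0},{"offset":[0,0,0.002],"spin":0},{"offset":[0,0,0.002],"spin":0},{"offset":[0,0,0.002],"spin":0},{"offset":[0,0,0.002],"spin":0},{"offset":[0,0,0],"spin":0}]' 0.03;python3 dep.py; python3 -m crank '[{"offset":[0,0,0.0015],"spin":0},{"offset":[0,0,0.0015],"spin":0},{"offset":[0,0,0.0015],"spin":0},{"offset":[0,0,0.0015],"spin":0},{"offset":[0,0,0],"spin":0}]'; python3 dep.py; python3 - <<'E'
from m import *
c=bot.capture('wrist');cv2.imwrite('pics/w18.png',cv2.resize(c['pixels'][90:290,220:440],None,fx=3,fy=3,interpolation=2))
E
```

```text
time_s: 35.1
position: [0.5333, -0.2947, 0.313]
tcp_rot: [[0.0, 0.187, 0.982], [-0.0, 0.982, -0.187], [-1.0, -0.0, 0.0]]
force: [1.5, 0.5, -0.5]
opening: 0.343
0.05 609 z [0.161 0.163] x [-0.001  0.011]
0.03 556 z [0.161 0.163] x [-0.001  0.012]
0.01 1 z [0.152 0.152] x [-0.001 -0.001]
time_s: 35.65
position: [0.5391, -0.2958, 0.313]
tcp_rot: [[0.0, 0.187, 0.982], [-0.0, 0.982, -0.187], [-1.0, -0.0, 0.0]]
force: [0.4, -0.2, -0.3]
opening: 0.344
0.05 661 z [0.161 0.162] x [0.    0.014]
0.03 579 z [0.161 0.162] x [0.    0.014]
0.01 1 z [0.151 0.151] x [0. 0.]
```

View pics/w18.png

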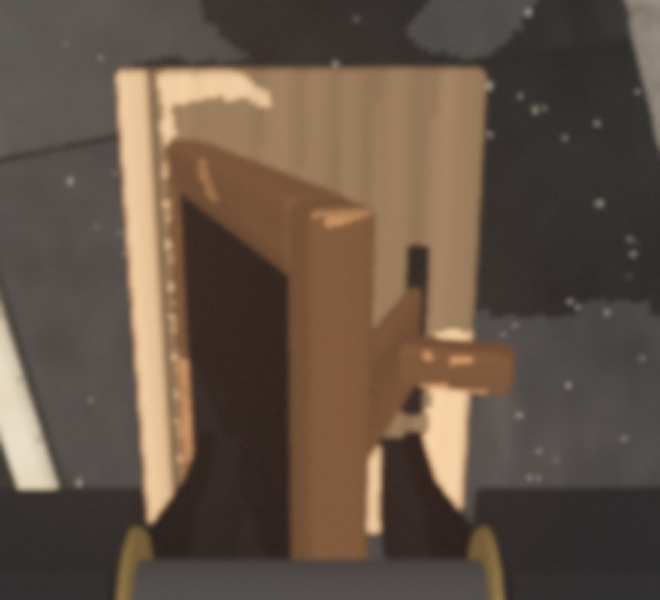

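The sign has settled on its foot: top edge at x from 0 to 14 mm, and the rear finger is clear at (395,460). I'll withdraw straight up and measure.

```bash
python3 -m crank '[{"offset":[-0.005,0,0],"spin":0},{"offset":[-0.01,0,0],"spin":0},{"offset":[-0.02,0,0],"spin":0},{"offset":[-0.03,0,0],"spin":0},{"offset":[-0.04,0,0],"spin":0},{"offset":[0,0,0],"spin":0},{"offset":[0,0,0],"spin":0}]'; python3 - <<'E'
from m import *
th=np.radians(-10.76);rx=np.array([np.cos(th),np.sin(th),0]);ry=np.array([-np.sin(th),np.cos(th),0]);C=np.array([.535,-.2943,0])
for cam in ['wrist','scene']:
    c=bot.capture(cam);cv2.imwrite(f'pics/{cam}19.png',c['pixels'] if cam=='wrist' else cv2.resize(c['pixels'][120:270,320:520],None,fx=4,fy=4,interpolation=2))
    for r in bot.regions_of('sign',c)[:1]:
        v,u=np.nonzero(r['region']&(c['depth']>0));P=px2w(c,u,v)
        Q=np.stack([(P-C)@rx,(P-C)@ry,P[:,2]],1)
        print(cam,r['p'],len(Q),np.percentile(Q,[1,99],axis=0).round(4).tolist())
E
```

```text
time_s: 36.45
position: [0.5389, -0.2957, 0.42]
tcp_rot: [[0.003, 0.187, 0.982], [-0.002, 0.982, -0.187], [-1.0, -0.002, 0.003]]
force: [0.0, 0.7, -0.6]
opening: 0.343
wrist 0.63 6169 [[-0.0417, -0.066, 0.0168], [0.0578, 0.062, 0.1629]]
scene 0.51 397 [[-0.4749, -0.2014, -0.0006], [0.1699, 0.3329, 0.4951]]
```

View pics/wrist19.png

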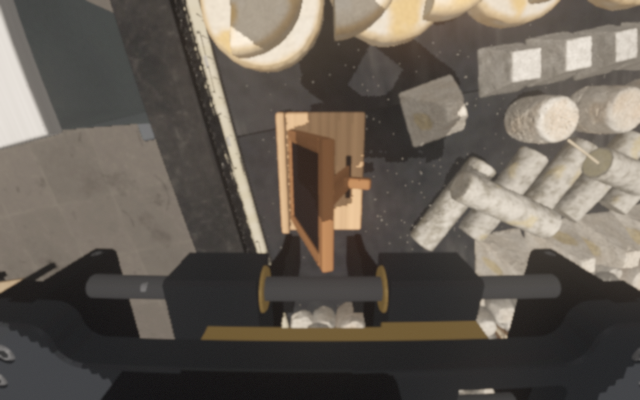

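View pics/scene19.png

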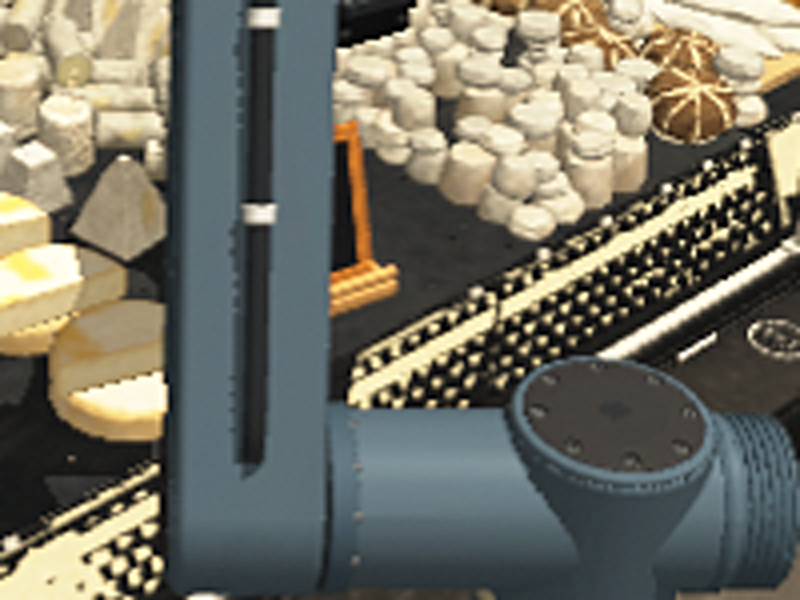

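```bash
python3 -m crank '[{"offset":[0,0,-0.03],"spin":0},{"offset":[0,0,-0.04],"spin":0},{"offset":[0,0,-0.04],"spin":0},{"offset":[0,0,-0.03],"spin":0},{"offset":[0,0,0],"spin":0},{"offset":[0,0,0],"spin":0}]'|grep time; cat > toe.py <<'E'
from m import *
th=np.radians(-10.76);rx=np.array([np.cos(th),np.sin(th),0]);ry=np.array([-np.sin(th),np.cos(th),0]);C=np.array([.535,-.2943,0])
import sys
c=bot.capture('wrist');cv2.imwrite('pics/'+sys.argv[1],c['pixels'])
us,vs=np.meshgrid(np.arange(640),np.arange(250));d=c['depth'][vs,us].ravel();k=d>0
P=px2w(c,us.ravel()[k],vs.ravel()[k]);Q=np.stack([(P-C)@rx,(P-C)@ry,P[:,2]],1)*1e3
Q=Q[(abs(Q[:,0])<75)&(abs(Q[:,1])<95)&(Q[:,2]<175)&(Q[:,2]>8)]
np.save('Q.npy',Q)
f=Q[(Q[:,2]>35)&(Q[:,2]<155)&(Q[:,0]<10)&(Q[:,0]>-50)]
for y in range(-60,61,20):
    q=f[abs(f[:,1]-y)<6]
    if len(q)>20:
        a=np.polyfit(q[:,2],q[:,0],1); print('y',y,len(q),'slope deg',np.degrees(np.arctan(a[0])).round(1),'x at z=20',np.polyval(a,20).round(1))
# bead back edge
for y in range(-80,81,20):
    q=Q[abs(Q[:,1]-y)<6]; b=q[(q[:,2]>25)&(q[:,2]<31)&(q[:,0]<-35)]; r=q[(abs(q[:,2]-16)<3)&(q[:,0]<-25)]
    print(y,'bead x',b[:,0].min().round(1) if len(b) else None,b[:,0].max().round(1) if len(b) else None,len(b),'riser top min x',r[:,0].min().round(1) if len(r) else None)
E
python3 toe.py w20.png
```

```text
time_s: 37.25
y -60 500 slope deg 18.5 x at z=20 -43.3
y -40 697 slope deg 18.2 x at z=20 -41.0
y -20 728 slope deg 18.1 x at z=20 -40.9
y 0 777 slope deg 18.1 x at z=20 -40.8
y 20 821 slope deg 18.0 x at z=20 -40.7
y 40 875 slope deg 17.9 x at z=20 -40.6
y 60 693 slope deg 18.4 x at z=20 -42.6
-80 bead x -55.4 -45.4 47 riser top min x -58.1
-60 bead x -55.7 -38.6 78 riser top min x -58.9
-40 bead x -55.6 -40.3 75 riser top min x -59.0
-20 bead x -55.5 -40.1 78 riser top min x -58.6
0 bead x -56.0 -39.3 83 riser top min x -58.4
20 bead x -56.0 -39.7 88 riser top min x -58.9
40 bead x -56.0 -38.6 93 riser top min x -59.0
60 bead x -56.0 -38.5 92 riser top min x -59.1
80 bead x -55.8 -46.6 54 riser top min x -58.7
```

View pics/w20.png

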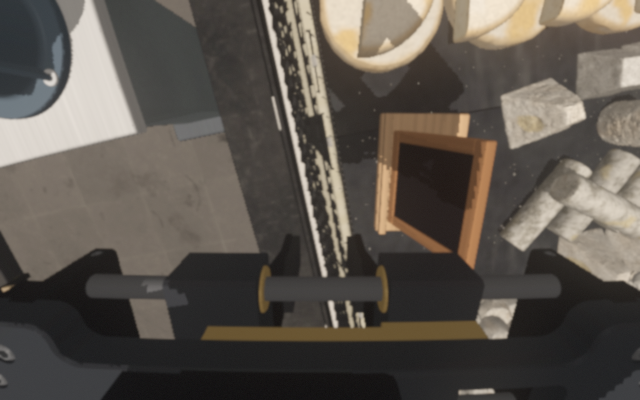

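```bash
python3 -m crank '[{"offset":[0.03,0.01,0],"spin":0},{"offset":[0.03,0.01,0],"spin":0},{"offset":[0.03,0.01,0],"spin":0},{"offset":[0.01,0,0],"spin":0},{"offset":[0,0,0],"spin":0},{"offset":[0,0,0],"spin":0}]'|grep -E 'time|pos'; sed -i 's/np.arange(250)/np.arange(260)/' toe.py; python3 toe.py w21.png; python3 - <<'E'
from m import *
Q=np.load('Q.npy')
f=Q[(Q[:,2]>30)&(Q[:,2]<160)&(Q[:,0]<15)&(Q[:,0]>-50)&((Q[:,1]>54)|(Q[:,1]<-54))]
A=f/1e3
n,ce,K=plane(A,.0012);print(n,K.sum(),len(A),np.degrees(np.arcsin(n[2])))
for y in (-.068,.062): print('toe x at z=.0197',y,1e3*(ce[0]-(n[1]*(y-ce[1])+n[2]*(.0197-ce[2]))/n[0]))
E
```

```text
time_s: 37.9
position: [0.408, -0.2411, 0.3185]
y -20 144 slope deg 17.3 x at z=20 -40.6
y 0 673 slope deg 18.3 x at z=20 -41.2
y 20 1481 slope deg 18.3 x at z=20 -41.2
y 40 2046 slope deg 18.0 x at z=20 -40.9
y 60 2131 slope deg 18.4 x at z=20 -41.7
-80 bead x None None 0 riser top min x None
-60 bead x None None 0 riser top min x None
-40 bead x -55.4 -41.2 2 riser top min x -58.2
-20 bead x -55.7 -38.8 137 riser top min x -58.5
0 bead x -55.9 -39.1 141 riser top min x -59.1
20 bead x -55.8 -39.2 148 riser top min x -59.0
40 bead x -56.1 -38.9 164 riser top min x -59.0
60 bead x -56.2 -35.6 158 riser top min x -58.9
80 bead x -55.9 -45.7 107 riser top min x -59.1
[ 0.949 -0.03  -0.313] 1622 2374 -18.256937584601616
toe x at z=.0197 -0.068 -47.260098400137025
toe x at z=.0197 0.062 -43.13522637365226
```

View pics/w21.png

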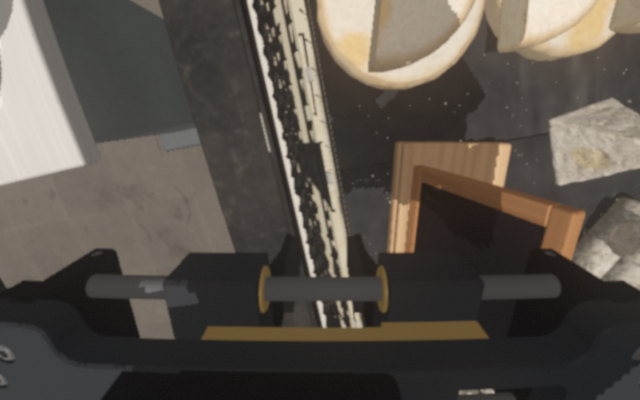

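```bash
python3 - <<'E'
from m import *
th=np.radians(-10.76);rx=np.array([np.cos(th),np.sin(th),0]);ry=np.array([-np.sin(th),np.cos(th),0]);C=np.array([.535,-.2943,0])
c=bot.capture('wrist');print(bot.read_state()['time_s'])
im=cv2.resize(c['pixels'][135:260,380:505],None,fx=4.8,fy=4.8,interpolation=cv2.INTER_CUBIC);cv2.imwrite('pics/w22.png',im)
for v in (150,180,200,215,230):
    us=np.arange(388,440);P=px2w(c,us,np.full(len(us),v))
    print(v,[(int(u),round((p-C)@rx*1e3,1),round((p-C)@ry*1e3),round(p[2]*1e3)) for u,p in zip(us,P)][0:34])
E
```

```text
38.0
150 [(388, np.float64(-64.2), 74, 1), (389, np.float64(-62.9), 74, 0), (390, np.float64(-61.8), 74, 0), (391, np.float64(-61.0), 74, 1), (392, np.float64(-60.0), 74, 2), (393, np.float64(-58.4), 74, 0), (394, np.float64(-58.9), 75, 6), (395, np.float64(-59.0), 75, 10), (396, np.float64(-59.0), 76, 14), (397, np.float64(-58.0), 76, 14), (398, np.float64(-57.2), 76, 15), (399, np.float64(-56.4), 76, 16), (400, np.float64(-55.7), 76, 17), (401, np.float64(-55.5), 76, 20), (402, np.float64(-55.5), 77, 24), (403, np.float64(-55.1), 77, 26), (404, np.float64(-54.8), 77, 28), (405, np.float64(-53.5), 77, 27), (406, np.float64(-52.8), 77, 28), (407, np.float64(-52.2), 78, 29), (408, np.float64(-51.2), 78, 29), (409, np.float64(-50.3), 78, 29), (410, np.float64(-49.0), 78, 29), (411, np.float64(-47.9), 78, 28), (412, np.float64(-47.3), 78, 29), (413, np.float64(-42.3), 76, 17), (414, np.float64(-40.9), 76, 16), (415, np.float64(-40.5), 76, 18), (416, np.float64(-38.9), 76, 16), (417, np.float64(-37.9), 76, 16), (418, np.float64(-37.1), 76, 17), (419, np.float64(-36.2), 76, 17), (420, np.
[... 3983 characters left out ...]
4(-50.5), -8, 28), (402, np.float64(-49.3), -8, 28), (403, np.float64(-48.5), -7, 29), (404, np.float64(-47.4), -7, 29), (405, np.float64(-45.9), -8, 27), (406, np.float64(-41.5), -12, 18), (407, np.float64(-42.3), -10, 23), (408, np.float64(-41.4), -9, 24), (409, np.float64(-41.3), -8, 27), (410, np.float64(-40.9), -7, 29), (411, np.float64(-39.8), -7, 29), (412, np.float64(-39.4), -7, 31), (413, np.float64(-39.3), -5, 33), (414, np.float64(-38.5), -5, 34), (415, np.float64(-37.6), -5, 35), (416, np.float64(-36.5), -5, 34), (417, np.float64(-35.5), -5, 35), (418, np.float64(-35.6), -3, 38), (419, np.float64(-35.2), -3, 39), (420, np.float64(-34.4), -2, 40), (421, np.float64(-33.5), -2, 40)]
```

View pics/w22.png

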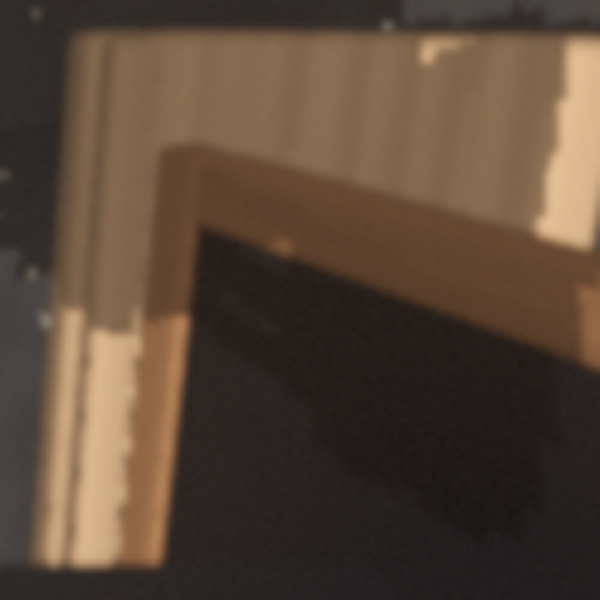

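The sign stands parallel to the bead with a gap of about 2.5 mm and leans 18.3°. A fully open strut should give about 20°, so it may have closed slightly when I backed off. I'll check the strut from behind.

```bash
python3 -m crank '[{"offset":[-0.045,0,0],"spin":0.14},{"offset":[-0.045,0,0],"spin":0.14},{"offset":[-0.02,0,0],"spin":0.14},{"offset":[0,0,0],"spin":0.143},{"offset":[0,0,0],"spin":0.143},{"offset":[0,0,0],"spin":0.143},{"offset":[0,0,0],"spin":0.143},{"offset":[0,0,0],"spin":0.143},{"offset":[0,0,0],"spin":0.143},{"offset":[0,0,0],"spin":0.143},{"offset":[0,0,0],"spin":0.15}]' 0.04;python3 st.py .5959 -.3059 .20
```

```text
time_s: 39.1
position: [0.4069, -0.2404, 0.4294]
tcp_rot: [[0.002, 0.981, -0.193], [-0.002, -0.193, -0.981], [-1.0, 0.003, 0.002]]
force: [0.4, 0.2, -0.2]
opening: 0.464
t 39.1 tcp [ 0.407 -0.24   0.429] grasp [ 0.407 -0.241  0.265] zang -101.15699406816644 xax [ 0.002 -0.002 -1.   ] F [ 0.44   0.217 -0.206] M [-0.065  0.142 -0.022] open 40.32837958758611
delta tool [0.066 0.197 0.027]
```

```bash
python3 -m crank '[{"offset":[0,0.04,0.007],"spin":-0.006},{"offset":[0,0.04,0.007],"spin":0},{"offset":[0,0.04,0.007],"spin":0},{"offset":[0,0.04,0.006],"spin":0},{"offset":[0,0.037,0],"spin":0},{"offset":[0,0,0],"spin":0},{"offset":[0,0,0],"spin":0}]' 0.04;python3 st.py .5959 -.3059 .20; cat > strut.py <<'E'
from m import *
import sys
th=np.radians(-10.76);rx=np.array([np.cos(th),np.sin(th),0]);ry=np.array([-np.sin(th),np.cos(th),0]);C=np.array([.535,-.2943,0])
c=bot.capture('wrist');cv2.imwrite('pics/'+sys.argv[1],c['pixels'])
us,vs=np.meshgrid(np.arange(640),np.arange(250));d=c['depth'][vs,us].ravel();k=d>0
P=px2w(c,us.ravel()[k],vs.ravel()[k]);Q=np.stack([(P-C)@rx,(P-C)@ry,P[:,2]],1)
Q=Q[(abs(Q[:,0])<.075)&(abs(Q[:,1])<.095)&(Q[:,2]<.175)&(Q[:,2]>.008)]
np.save('Qb.npy',Q)
s=Q[(abs(abs(Q[:,1]+.003)-.012)<.004)&(Q[:,2]>.03)&(Q[:,2]<.115)&(Q[:,0]>-.01)]
if len(s)>30:
    n,ce,K=plane(s,.0015);print('strut n',n,K.sum(),len(s),'from vertical',np.degrees(np.arctan2(n[2],n[0])))
t=Q[(abs(Q[:,1]+.003)<.005)&(Q[:,2]>.045)&(Q[:,0]>.025)];
if len(t): i=np.argsort(-t[:,0])[:8];print('tab tip',t[i].mean(0)); j=np.argsort(-t[:,2])[:5]
b=Q[(abs(Q[:,1]+.003)>.035)&(abs(Q[:,1]+.003)<.062)&(Q[:,2]>.03)&(Q[:,2]<.15)&(Q[:,0]>-.05)]
if len(b)>30:
    n,ce,K=plane(b,.0015);print('back n',n,K.sum(),len(b),'lean',np.degrees(np.arctan2(-n[2],n[0])))
f=Q[(abs(abs(Q[:,1]+.003)-.025)<.004)&(Q[:,2]>.018)&(Q[:,2]<.03)&(Q[:,0]>.01)];print('foot',len(f),np.percentile(f,[5,50,95],axis=0) if len(f) else '')
E
python3 strut.py w23.png
```

```text
time_s: 39.8
position: [0.5959, -0.3027, 0.4285]
tcp_rot: [[0.0, 0.984, -0.181], [-0.001, -0.181, -0.984], [-1.0, 0.0, 0.0]]
force: [-0.6, -0.3, -0.3]
opening: 0.465
t 39.8 tcp [ 0.596 -0.303  0.429] grasp [ 0.596 -0.303  0.265] zang -100.41703639167338 xax [ 0.    -0.001 -1.   ] F [-0.627 -0.349 -0.268] M [ 0.002  0.182 -0.025] open 40.42215043504765
delta tool [0.065 0.001 0.003]
strut n [ 0.949 -0.004  0.315] 531 559 from vertical 18.33712569948442
tab tip [ 0.066 -0.003  0.057]
back n [ 0.946  0.009 -0.323] 210 213 lean 18.822610767935537
foot 72 [[ 0.021 -0.031  0.018]
 [ 0.041  0.019  0.024]
 [ 0.048  0.025  0.025]]
```

View pics/w23.png

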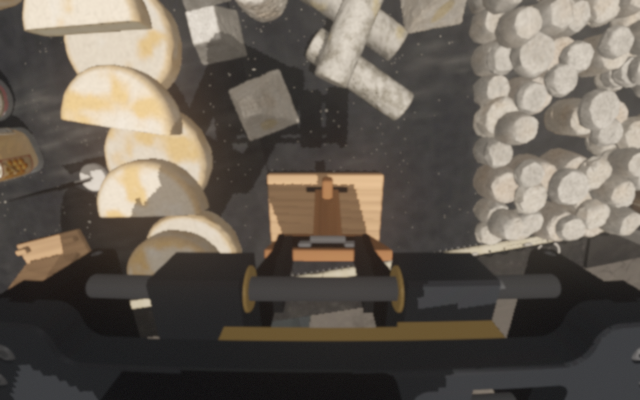

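Strut 18.3° from vertical plus a lean of 18.3 to 18.8° gives an opening of about 0.64 to 0.65 rad, which is too close to the limit. I'll grip the tab's end from above and draw it back a few millimetres to the stop.

```bash
python3 st.py .5934 -.3084 .063 | tail -1; python3 -m crank '[{"offset":[0.04,-0.001,0.003],"spin":0.006},{"offset":[0.045,0,0.003],"spin":0},{"offset":[0.045,0,0],"spin":0},{"offset":[0.035,0,0],"spin":0},{"offset":[0.02,0,0],"spin":0},{"offset":[0,0,0],"spin":0},{"offset":[0,0,0],"spin":0}]' 0.034;python3 st.py .5934 -.3084 .063; python3 - <<'E'
from m import *
c=bot.capture('wrist');cv2.imwrite('pics/w24.png',c['pixels'])
E
```

```text
delta tool [ 0.201 -0.     0.006]
time_s: 40.55
position: [0.5932, -0.3085, 0.244]
tcp_rot: [[0.0, 0.982, -0.188], [-0.0, -0.188, -0.982], [-1.0, 0.0, 0.0]]
force: [0.8, -0.6, 0.5]
opening: 0.395
t 40.55 tcp [ 0.593 -0.309  0.244] grasp [ 0.593 -0.309  0.08 ] zang -100.81658034559673 xax [ 0. -0. -1.] F [ 0.787 -0.619  0.5  ] M [-0.032  0.134 -0.012] open 34.39408023159156
delta tool [ 0.017  0.    -0.   ]
```

View pics/w24.png

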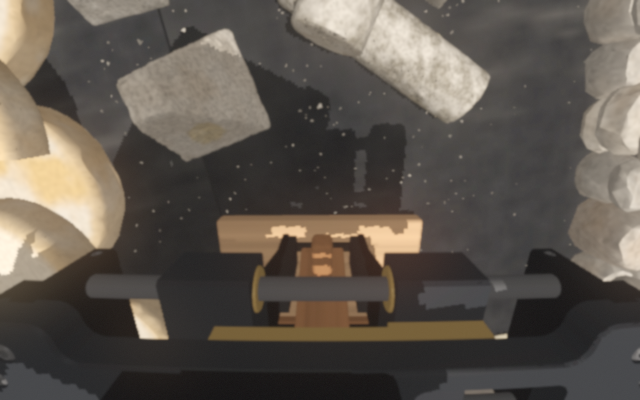

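```bash
python3 -m crank '[{"offset":[0.008,0,0],"spin":0},{"offset":[0.007,0,0],"spin":0},{"offset":[0,0,0],"spin":0}]' 0.022|grep -E 'pos|force'; python3 -m crank '[{"offset":[0,0,0],"spin":0},{"offset":[0,0,0],"spin":0},{"offset":[0,0,0],"spin":0},{"offset":[0,0,0],"spin":0}]' 0.012; python3 - <<'E'
from m import *
c=bot.capture('wrist');cv2.imwrite('pics/w25.png',c['pixels'])
E
```

```text
position: [0.5933, -0.308, 0.2275]
force: [-0.3, 0.7, 0.7]
time_s: 41.3
position: [0.5938, -0.3082, 0.2281]
tcp_rot: [[0.0, 0.982, -0.187], [-0.0, -0.187, -0.982], [-1.0, 0.0, -0.0]]
force: [0.8, 1.3, 0.0]
opening: 0.152
```

View pics/w25.png

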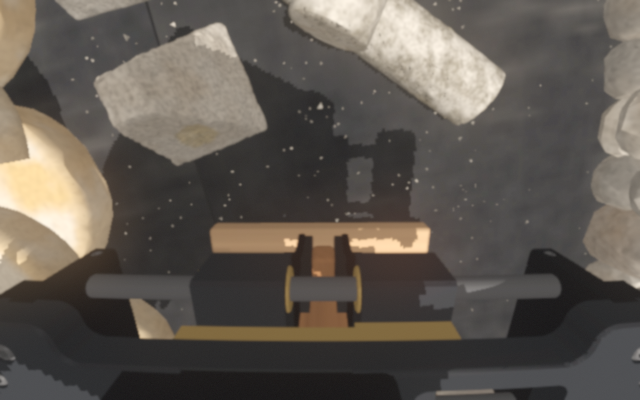

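```bash
python3 -m crank '[{"offset":[-0.0002,0.001,0],"spin":0},{"offset":[-0.0001,0.001,0],"spin":0},{"offset":[0,0,0],"spin":0}]' |grep -E 'pos|force';python3 st.py|grep -o 'F .*';  python3 -m crank '[{"offset":[-0.0001,0.001,0],"spin":0},{"offset":[-0.0001,0.001,0],"spin":0},{"offset":[0,0,0],"spin":0}]' |grep -E 'pos|force';python3 st.py|grep -o 'F .*'
```

```text
position: [0.5953, -0.3085, 0.2281]
force: [-3.0, 0.8, -0.1]
F [-2.998  0.811 -0.12 ] M [ 0.06   0.596 -0.027] open 13.757686063744233
position: [0.5979, -0.3091, 0.2283]
force: [-0.1, 0.1, -1.9]
F [-0.052  0.057 -1.933] M [ 0.061  0.215 -0.033] open 13.893973912471994
```

```bash
python3 -m crank '[{"offset":[0,0.001,0],"spin":0},{"offset":[0,0,0],"spin":0}]' |grep -E 'pos|force'; python3 -m crank '[{"offset":[0,0.001,0],"spin":0},{"offset":[0,0,0],"spin":0}]' |grep -E 'pos|force';python3 st.py|grep -o 'F .*'
```

```text
position: [0.5988, -0.3092, 0.2283]
force: [0.3, -0.2, -2.2]
position: [0.5998, -0.3094, 0.2283]
force: [-0.4, 0.1, -2.8]
F [-0.4    0.126 -2.813] M [-0.017  0.115 -0.035] open 13.307035040428666
```

```bash
python3 -m crank '[{"offset":[0.0005,0,0],"spin":0},{"offset":[0.0005,0,0],"spin":0},{"offset":[0,0,0],"spin":0}]' |grep -E 'pos|force';python3 st.py|grep -o 'F .*';  python3 -m crank '[{"offset":[0.0004,0,0],"spin":0},{"offset":[0,0,0],"spin":0}]' |grep -E 'pos|force';python3 st.py|grep -o 'F .*'
```

```text
position: [0.5999, -0.3094, 0.2282]
force: [-1.3, 1.5, 2.1]
F [-1.337  1.541  2.133] M [ 0.19   0.177 -0.002] open 13.700842655408866
position: [0.5999, -0.3094, 0.2281]
force: [-1.1, 1.5, 5.3]
F [-1.07   1.462  5.338] M [ 0.235  0.26  -0.036] open 13.569283168948191
```

```bash
python3 -m crank '[{"offset":[-0.0006,0,0],"spin":0},{"offset":[0,0,0],"spin":0}]' |grep -E 'pos|force'; python3 -m crank '[{"offset":[0,0,0],"spin":0},{"offset":[0,0,0],"spin":0},{"offset":[0,0,0],"spin":0},{"offset":[0,0,0],"spin":0},{"offset":[0,0,0],"spin":0}]' 0.034|grep -E 'open|force'; python3 -m crank '[{"offset":[-0.02,0,0],"spin":0},{"offset":[-0.045,0,0],"spin":0},{"offset":[-0.045,0,0],"spin":0},{"offset":[-0.045,0,0],"spin":0},{"offset":[-0.045,0,0],"spin":0},{"offset":[0,0,0],"spin":0},{"offset":[0,0,0],"spin":0}]'; python3 strut.py w26.png
```

```text
position: [0.5999, -0.3095, 0.2281]
force: [-0.2, 0.7, 3.6]
force: [-0.8, 0.8, 0.1]
opening: 0.383
time_s: 44.25
position: [0.5995, -0.3094, 0.4293]
tcp_rot: [[0.003, 0.982, -0.187], [-0.002, -0.187, -0.982], [-1.0, 0.003, 0.001]]
force: [1.0, 0.5, -1.0]
opening: 0.395
strut n [ 0.948 -0.002  0.319] 538 566 from vertical 18.59572881045794
tab tip [ 0.073 -0.003  0.056]
back n [ 0.947 -0.002 -0.323] 212 213 lean 18.824598840180094
foot 86 [[ 0.017 -0.032  0.018]
 [ 0.047 -0.003  0.023]
 [ 0.051  0.025  0.025]]
```

View pics/w26.png

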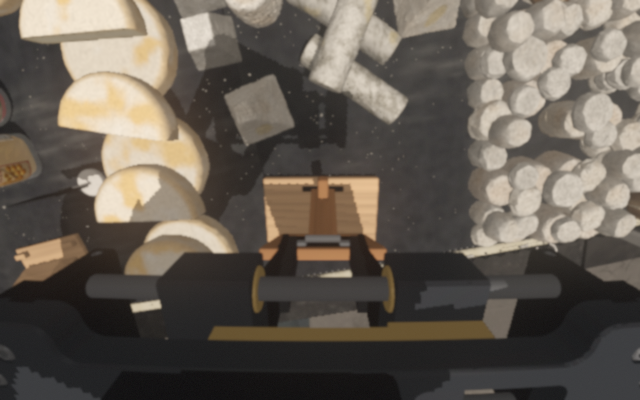

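The pull slid the whole sign back about 6 mm without opening the strut, because gripping the full tab locks it to the pads. New plan:
1. Grip only the tab's tip and open the strut along its arc to the stop.
2. Re-grip deep, where the pads lock, and push the whole sign forward against the bead.

```bash
python3 -m crank '[{"offset":[0.04,0.01,0],"spin":0},{"offset":[0.045,0,0],"spin":0},{"offset":[0.045,0,0],"spin":0},{"offset":[0.045,0,0],"spin":0},{"offset":[0.019,0,0],"spin":0},{"offset":[0,0,0],"spin":0}]' 0.03 >/dev/null;python3 st.py .6096 -.3115 .070
```

```text
t 44.9 tcp [ 0.607 -0.31   0.227] grasp [ 0.605 -0.308  0.063] zang -100.79339376644535 xax [-0.011  0.008 -1.   ] F [-0.611 -0.13   0.75 ] M [ 0.013  0.188 -0.053] open 29.8945814676236
delta tool [-0.007  0.005  0.002]
```

```bash
python3 -m crank '[{"offset":[0,0,0],"spin":0},{"offset":[0,0,0],"spin":0}]' 0.02 >/dev/null;python3 st.py .6096 -.3115 .070; python3 -m crank '[{"offset":[0,0,0],"spin":0},{"offset":[0,0,0],"spin":0},{"offset":[0,0,0],"spin":0}]' 0.012 |grep -E 'open|force'
```

```text
t 45.1 tcp [ 0.61  -0.312  0.235] grasp [ 0.61  -0.312  0.071] zang -100.78445510392537 xax [ 0.002 -0.001 -1.   ] F [ 0.472 -0.405  0.292] M [-0.015  0.184  0.038] open 22.850449004538824
delta tool [ 0.001 -0.001 -0.   ]
force: [0.4, 0.9, 3.1]
opening: 0.152
```

Gripped the tip (13.2 mm). Now along the arc.

```bash
python3 -m crank '[{"offset":[-0.0009,0.0009,0],"spin":0},{"offset":[-0.0009,0.0009,0],"spin":0},{"offset":[-0.0009,0.0009,0],"spin":0},{"offset":[0,0,0],"spin":0}]' |grep -E 'open|force|pos'; python3 -m crank '[{"offset":[-0.0009,0.0008,0],"spin":0},{"offset":[-0.0009,0.0008,0],"spin":0},{"offset":[0,0,0],"spin":0}]' |grep -E 'open|force|pos'; python3 strut.py w27.png
```

```text
position: [0.6122, -0.3118, 0.2362]
force: [-0.0, 0.3, -1.0]
opening: 0.145
position: [0.6136, -0.312, 0.238]
force: [0.6, -0.1, -1.8]
opening: 0.154
foot 0
```

```bash
python3 -m crank '[{"offset":[0.0012,0.0006,0],"spin":0},{"offset":[0.0012,0.0005,0],"spin":0},{"offset":[0,0,0],"spin":0}]' |grep -E 'force|pos'; python3 -m crank '[{"offset":[0.0008,0.0002,0],"spin":0},{"offset":[0,0,0],"spin":0}]' |grep -E 'force|pos'
```

```text
position: [0.6147, -0.3123, 0.2358]
force: [-0.8, -0.4, -0.0]
position: [0.615, -0.3123, 0.2355]
force: [-0.9, 0.2, 3.0]
```

```bash
python3 -m crank '[{"offset":[-0.0003,0,0],"spin":0},{"offset":[0,0,0],"spin":0},{"offset":[0,0,0],"spin":0},{"offset":[0,0,0],"spin":0}]' 0.034|grep -E 'open|force'; python3 -m crank '[{"offset":[-0.03,0,0],"spin":0},{"offset":[-0.05,0,0],"spin":0},{"offset":[-0.05,0,0],"spin":0},{"offset":[-0.05,0,0],"spin":0},{"offset":[0,-0.008,0],"spin":0},{"offset":[0,0,0],"spin":0}]'|grep -E 'time|pos'; python3 strut.py w28.png
```

```text
force: [-0.0, -0.9, -0.1]
opening: 0.367
time_s: 47.65
position: [0.6065, -0.3107, 0.4172]
strut n [ 0.943 -0.002  0.333] 591 591 from vertical 19.476307519008916
tab tip [ 0.075 -0.002  0.065]
back n [ 0.941 -0.003 -0.339] 99 99 lean 19.816466940095815
foot 75 [[ 0.039 -0.031  0.018]
 [ 0.053  0.018  0.024]
 [ 0.056  0.025  0.025]]
```

The strut is at its stop now: 19.5° from vertical plus a 19.8° lean, about 0.69 rad. Next I'll grip deep and push the sign 5 to 7 mm forward to the bead, watching the force.

```bash
python3 -m crank '[{"offset":[0.045,-0.005,0],"spin":0},{"offset":[0.045,0,0],"spin":0},{"offset":[0.045,0,0],"spin":0},{"offset":[0.035,0,0],"spin":0},{"offset":[0.009,0,0],"spin":0},{"offset":[0,0,0],"spin":0},{"offset":[0,0,0],"spin":0},{"offset":[0,0,0],"spin":0}]' 0.028 >/dev/null;python3 st.py .6013 -.3095 .066
```

```text
t 48.5 tcp [ 0.603 -0.31   0.238] grasp [ 0.604 -0.311  0.074] zang -100.7807388785304 xax [ 0.003 -0.003 -1.   ] F [-1.105 -1.048 -0.442] M [-0.072  0.125  0.027] open 27.90917026187288
delta tool [ 0.008 -0.002 -0.001]
```

```bash
python3 -m crank '[{"offset":[0.006,-0.002,-0.0005],"spin":0},{"offset":[0,0,0],"spin":0}]' 0.022 |grep -E 'force|pos'; python3 -m crank '[{"offset":[0,0,0],"spin":0},{"offset":[0,0,0],"spin":0},{"offset":[0,0,0],"spin":0},{"offset":[0,0,0],"spin":0}]' 0 |grep -E 'open|force|pos'; python3 -m crank '[{"offset":[0,-0.001,0],"spin":0},{"offset":[0,-0.001,0],"spin":0},{"offset":[0,0,0],"spin":0}]'  |grep -E 'open|force|pos';python3 st.py|grep -o 'F .*'
```

```text
position: [0.6, -0.3088, 0.2309]
force: [-0.8, 0.9, -0.4]
position: [0.6003, -0.3091, 0.2306]
force: [-0.8, 0.3, 1.7]
opening: 0.157
position: [0.5986, -0.3088, 0.2306]
force: [2.0, 0.4, 1.8]
opening: 0.156
F [2.003 0.377 1.796] M [0.022 0.1   0.034] open 13.599889324911011
```

```bash
python3 -m crank '[{"offset":[0,-0.001,0],"spin":0},{"offset":[0,-0.001,0],"spin":0},{"offset":[0,0,0],"spin":0}]'  |grep -E 'force|pos'
```

```text
position: [0.5964, -0.3084, 0.2306]
force: [1.8, -1.5, 2.9]
```

```bash
python3 -m crank '[{"offset":[0,-0.0007,0],"spin":0},{"offset":[0,0,0],"spin":0}]'  |grep -E 'force|pos'; python3 st.py|grep -o 'F .*'
```

```text
position: [0.5956, -0.3082, 0.2304]
force: [2.3, -0.2, 3.1]
F [ 2.286 -0.178  3.149] M [-0.072  0.048  0.034] open 13.755020683190471
```

```bash
python3 -m crank '[{"offset":[0,-0.0006,0],"spin":0},{"offset":[0,0,0],"spin":0}]'  |grep -E 'force|pos'; python3 -m crank '[{"offset":[0,-0.0006,0],"spin":0},{"offset":[0,0,0],"spin":0}]'  |grep -E 'force|pos'
```

```text
position: [0.595, -0.3081, 0.2303]
force: [1.5, -0.2, 3.0]
position: [0.5944, -0.308, 0.2303]
force: [2.8, -1.2, 3.6]
```

```bash
python3 -m crank '[{"offset":[0,-0.0005,0],"spin":0},{"offset":[0,0,0],"spin":0}]'  |grep -E 'force|pos|time'
```

```text
time_s: 50.5
position: [0.5939, -0.3079, 0.2303]
force: [2.5, -0.4, 2.9]
```

```bash
python3 -m crank '[{"offset":[-0.0003,0,0],"spin":0},{"offset":[0,0,0],"spin":0},{"offset":[0,0,0],"spin":0},{"offset":[0,0,0],"spin":0}]' 0.034|grep -E 'open|force'; python3 -m crank '[{"offset":[-0.03,0,0],"spin":0},{"offset":[-0.05,0,0],"spin":0},{"offset":[-0.05,0,0],"spin":0},{"offset":[-0.05,0,0],"spin":0},{"offset":[0,0,0],"spin":0},{"offset":[0,0,0],"spin":0}]'|grep -E 'time|pos'; python3 strut.py w29.png
```

```text
force: [0.1, 0.5, 0.5]
opening: 0.373
time_s: 51.5
position: [0.5939, -0.3077, 0.4124]
strut n [ 0.958 -0.001  0.287] 559 584 from vertical 16.699389916980422
tab tip [ 0.071 -0.003  0.057]
back n [ 0.955 -0.    -0.297] 342 366 lean 17.28515540935139
foot 79 [[ 0.041 -0.031  0.018]
 [ 0.045 -0.025  0.024]
 [ 0.049  0.025  0.025]]
```

The deep push closed the strut instead (about 0.59 rad). I have 12 s left, so I'll reopen it with the tip grip that worked, then re-seat the sign by its top.

```bash
python3 -m crank '[{"offset":[0.045,0.014,0.0008],"spin":0},{"offset":[0.05,0,0],"spin":0},{"offset":[0.05,0,0],"spin":0},{"offset":[0.032,0,0],"spin":0},{"offset":[0,0,0],"spin":0},{"offset":[0,0,0],"spin":0}]' 0.024 >/dev/null;python3 st.py .6076 -.3111 .071
```

```text
t 52.15 tcp [ 0.607 -0.311  0.232] grasp [ 0.607 -0.311  0.068] zang -100.79000415461624 xax [-0.003  0.002 -1.   ] F [0.447 1.1   1.327] M [-0.036  0.122  0.009] open 24.268777104098508
delta tool [-0.003  0.001  0.   ]
```

```bash
python3 -m crank '[{"offset":[-0.002,0.001,0],"spin":0},{"offset":[0,0,0],"spin":0},{"offset":[0,0,0],"spin":0}]' 0.012 |grep -E 'open|force|pos'; python3 -m crank '[{"offset":[-0.0011,0.0015,0],"spin":0},{"offset":[-0.0012,0.0015,0],"spin":0},{"offset":[-0.0012,0.0015,0],"spin":0},{"offset":[-0.0012,0.0014,0],"spin":0},{"offset":[-0.0013,0.0013,0],"spin":0},{"offset":[0,0,0],"spin":0}]' |grep -E 'open|force|pos'; python3 -m crank '[{"offset":[0.0015,0.0007,0],"spin":0},{"offset":[0.0015,0.0007,0],"spin":0},{"offset":[0,0,0],"spin":0}]' |grep -E 'open|force|pos'
```

```text
position: [0.6094, -0.3117, 0.2381]
force: [1.4, 0.6, 2.5]
opening: 0.156
position: [0.6159, -0.3129, 0.2417]
force: [0.8, -0.2, -1.5]
opening: 0.142
position: [0.6173, -0.3132, 0.2391]
force: [0.3, 0.6, 1.6]
opening: 0.144
```

```bash
python3 -m crank '[{"offset":[0,0,0],"spin":0},{"offset":[0,0,0],"spin":0},{"offset":[-0.04,0,0],"spin":0},{"offset":[-0.05,0,0],"spin":0},{"offset":[-0.05,0,0],"spin":0},{"offset":[0,0,0],"spin":0}]' 0.036 |grep -E 'open|time|pos'; python3 strut.py w30.png; python3 - <<'E'
import numpy as np
Q=np.load('Qb.npy');t=Q[Q[:,2]>.14];print('top',len(t),np.percentile(t,[2,50,98],axis=0).round(4).tolist())
E
```

```text
time_s: 53.95
position: [0.6188, -0.3141, 0.3873]
opening: 0.412
strut n [ 0.945 -0.005  0.328] 497 497 from vertical 19.161053479119147
tab tip [ 0.074 -0.001  0.065]
foot 87 [[ 0.019 -0.031  0.018]
 [ 0.054 -0.024  0.023]
 [ 0.057  0.026  0.025]]Traceback (most recent call last):
  File "<stdin>", line 2, in <module>
    return _quantile_unchecked(
        a, q, axis, out, overwrite_input, method, keepdims, weights)
    return _ureduce(a,
                    func=_quantile_ureduce_func,
    ...<5 lines>...
                    overwrite_input=overwrite_input,
                    method=method)
    r = func(a, **kwargs)
    result = _quantile(arr,
                       quantiles=q,
    ...<2 lines>...
                       out=out,
                       weights=wgt)
    slices_having_nans = np.isnan(arr[-1, ...])
                                  ~~~^^^^^^^^^
IndexError: index -1 is out of bounds for axis 0 with size 0
```

```bash
python3 -m crank '[{"offset":[0,0,0],"spin":-0.143},{"offset":[0,0,0],"spin":-0.143},{"offset":[0,0,0],"spin":-0.143},{"offset":[0,0,0],"spin":-0.143},{"offset":[0,0,0],"spin":-0.143},{"offset":[0,0,0],"spin":-0.143},{"offset":[0,0,0],"spin":-0.143},{"offset":[0.005,0,0],"spin":-0.143},{"offset":[0.005,0,0],"spin":-0.143},{"offset":[0.005,0,0],"spin":-0.143},{"offset":[0.005,0,0],"spin":-0.141},{"offset":[0,0.001,-0.035],"spin":0}]' 0.036 |grep -E 'time'; python3 -m crank '[{"offset":[0,0.001,-0.037],"spin":0}]' | grep time; python3 st.py .5474 -.2987 .149
```

```text
time_s: 55.2
time_s: 55.3
t 55.3 tcp [ 0.546 -0.297  0.356] grasp [ 0.545 -0.297  0.192] zang -10.710859105938441 xax [-0.003  0.003 -1.   ] F [-0.3    0.23   0.042] M [-0.141  0.093  0.042] open 36.156278812325375
delta tool [ 0.043 -0.002  0.003]
```

```bash
python3 dep.py; python3 -m crank '[{"offset":[0.012,0,0.001],"spin":0}]' 0.036 |grep -E 'pos'; python3 - <<'E'
from m import *
c=bot.capture('wrist');cv2.imwrite('pics/w31.png',c['pixels'])
E
```

```text
0.05 411 z [0.16  0.162] x [0.013 0.027]
0.03 363 z [0.16  0.162] x [0.013 0.026]
0.01 339 z [0.16  0.162] x [0.012 0.026]
-0.01 1 z [0.151 0.151] x [0.012 0.012]
position: [0.5455, -0.2968, 0.3456]
```

View pics/w31.png

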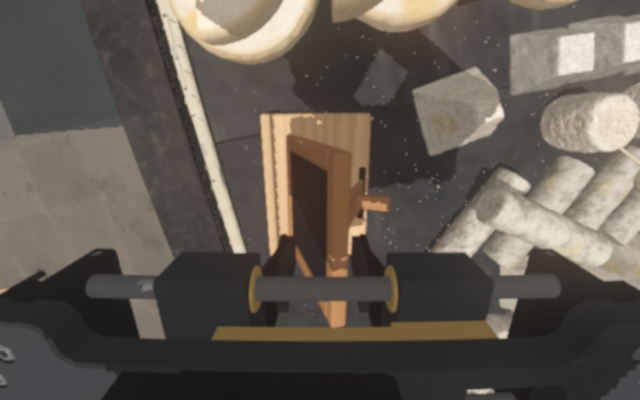

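```bash
python3 -m crank '[{"offset":[0.018,0,0.003],"spin":0},{"offset":[0.014,0,0],"spin":0},{"offset":[0,0,0],"spin":0},{"offset":[0,0,-0.006],"spin":0},{"offset":[0,0,-0.006],"spin":0},{"offset":[0,0,-0.006],"spin":0},{"offset":[0,0,-0.006],"spin":0}]' 0.034 |grep -E 'pos|force|time'; python3 -m crank '[{"offset":[0,0,-0.006],"spin":0},{"offset":[0,0,-0.006],"spin":0},{"offset":[0,0,-0.005],"spin":0},{"offset":[0,0,-0.004],"spin":0}]' 0.019 |grep -E 'pos|force|time|open'; python3 dep.py
```

```text
time_s: 56.2
position: [0.5265, -0.2938, 0.3153]
force: [0.2, 0.4, 0.9]
time_s: 56.6
position: [0.5057, -0.2898, 0.3145]
force: [0.2, -0.4, -0.4]
opening: 0.226
0.05 603 z [0.167 0.168] x [-0.032 -0.02 ]
0.03 526 z [0.167 0.167] x [-0.032 -0.02 ]
```

```bash
python3 -m crank '[{"offset":[0,0,-0.003],"spin":0},{"offset":[0,0,0],"spin":0},{"offset":[-0.002,0,0],"spin":0},{"offset":[0,0,-0.002],"spin":0}]' 0 |grep -E 'pos|force|time|open'; python3 dep.py
```

```text
time_s: 57.05
position: [0.5015, -0.2889, 0.3161]
force: [-0.3, 0.6, -3.6]
opening: 0.142
0.05 601 z [0.168 0.169] x [-0.041 -0.029]
0.03 521 z [0.168 0.169] x [-0.04  -0.029]
```

```bash
python3 -m crank '[{"offset":[0,0,-0.0022],"spin":0},{"offset":[0,0,-0.002],"spin":0},{"offset":[0.0006,0,0],"spin":0},{"offset":[0.0004,0,0],"spin":0}]' |grep -E 'pos|force|time'; python3 dep.py; python3 -m crank '[{"offset":[0.0004,0,0],"spin":0}]' |grep -E 'pos|force|time'
```

```text
time_s: 57.5
position: [0.4972, -0.2882, 0.3155]
force: [0.0, 0.7, -3.5]
0.05 603 z [0.168 0.168] x [-0.045 -0.033]
0.03 528 z [0.168 0.168] x [-0.045 -0.033]
time_s: 57.65
position: [0.4974, -0.2883, 0.3152]
force: [0.2, 0.2, -4.6]
```

```bash
python3 -m crank '[{"offset":[0.0005,0,0],"spin":0},{"offset":[0.0003,0,0],"spin":0}]' |grep -E 'pos|force|time';python3 -m crank '[{"offset":[0.0004,0,0],"spin":0}]' |grep -E 'pos|force|time'
```

```text
time_s: 57.85
position: [0.4975, -0.2882, 0.3146]
force: [0.2, 1.2, 0.1]
time_s: 57.95
position: [0.4975, -0.2883, 0.3146]
force: [0.1, 1.3, 4.1]
```

```bash
python3 -m crank '[{"offset":[0,0,0],"spin":0},{"offset":[0,0,0],"spin":0},{"offset":[0,0,0.001],"spin":0},{"offset":[0,0,0.003],"spin":0},{"offset":[0,0,0.0035],"spin":0}]' 0.018 |grep -E 'force|time|open'; python3 -m crank '[{"offset":[0,0,0.003],"spin":0},{"offset":[0,0,0.003],"spin":0},{"offset":[0,0,0.003],"spin":0},{"offset":[0,0,0.003],"spin":0},{"offset":[0,0,0.003],"spin":0},{"offset":[0,0,0.003],"spin":0},{"offset":[0,0,0.003],"spin":0},{"offset":[0,0,0.003],"spin":0},{"offset":[0,0,0.0025],"spin":0},{"offset":[0,0,0.0025],"spin":0},{"offset":[0,0,0.0025],"spin":0},{"offset":[0,0,0.0025],"spin":0}]' 0.03 |grep -E 'force|time|open'; python3 dep.py; python3 st.py
```

```text
time_s: 58.45
force: [-0.2, -0.8, 0.1]
opening: 0.206
time_s: 59.65
force: [-0.1, 0.8, 0.4]
opening: 0.344
0.05 667 z [0.161 0.162] x [0.001 0.015]
0.03 577 z [0.161 0.162] x [0.001 0.015]
0.01 3 z [0.153 0.154] x [0.001 0.002]
t 59.7 tcp [ 0.539 -0.296  0.314] grasp [ 0.539 -0.296  0.15 ] zang -10.770684824652813 xax [ 0. -0. -1.] F [ 0.094 -0.396 -0.536] M [-0.086 -0.028 -0.011] open 30.061901699141643
```

```bash
python3 -m crank '[{"offset":[-0.01,0,0],"spin":0},{"offset":[-0.03,0,0],"spin":0},{"offset":[-0.045,0,0],"spin":0},{"offset":[0,0,-0.05],"spin":0},{"offset":[0,0,-0.05],"spin":0},{"offset":[0,0,-0.03],"spin":0},{"offset":[0,0,0],"spin":0},{"offset":[0,0,0],"spin":0}]' |grep -E 'force|time|pos'; python3 toe.py w33.png; python3 - <<'E'
from m import *
Q=np.load('Q.npy')/1e3
f=Q[(Q[:,2]>.03)&(Q[:,2]<.155)&(Q[:,0]<.02)&(Q[:,0]>-.05)&(abs(Q[:,1]+.003)>.056)]
n,ce,K=plane(f,.0012);print(n,K.sum(),len(f),'lean',np.degrees(np.arcsin(-n[2])))
for y in (-.068,.062): print('toe x',y,1e3*(ce[0]-(n[1]*(y-ce[1])+n[2]*(.0197-ce[2]))/n[0]))
E
```

```text
time_s: 60.5
position: [0.4102, -0.2719, 0.4]
force: [0.7, 0.1, -1.0]
y -60 475 slope deg 18.9 x at z=20 -43.5
y -40 758 slope deg 18.4 x at z=20 -41.1
y -20 824 slope deg 18.3 x at z=20 -41.0
y 0 860 slope deg 18.3 x at z=20 -40.9
y 20 925 slope deg 18.2 x at z=20 -40.8
y 40 980 slope deg 18.1 x at z=20 -40.6
y 60 775 slope deg 18.5 x at z=20 -42.6
-80 bead x -55.6 -45.9 57 riser top min x -58.3
-60 bead x -55.7 -39.5 86 riser top min x -58.6
-40 bead x -55.7 -39.0 85 riser top min x -58.8
-20 bead x -55.6 -38.3 87 riser top min x -58.7
0 bead x -55.9 -39.7 92 riser top min x -58.4
20 bead x -56.0 -39.6 104 riser top min x -59.2
40 bead x -56.0 -40.0 105 riser top min x -59.0
60 bead x -55.9 -35.6 105 riser top min x -58.7
80 bead x -55.7 -45.6 62 riser top min x -58.6
[ 0.948  0.    -0.319] 1039 1182 lean 18.57531124082756
toe x -0.068 -43.40775505365828
toe x 0.062 -43.446233239148
```

View pics/w33.png

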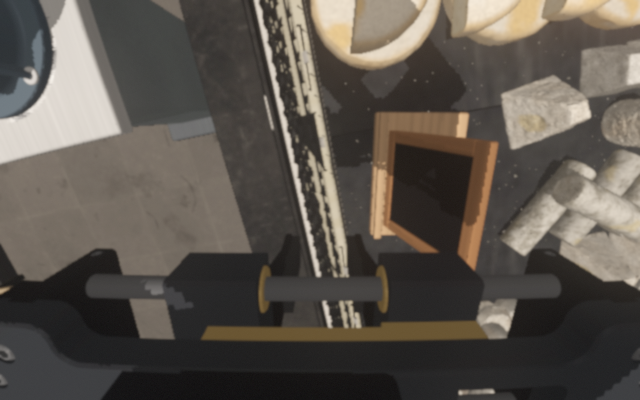

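```bash
python3 -c "
from rig import bot
print(bot.hand_in(), bot.read_state()['time_s'])"
```

```text
the job is handed in; nothing more can be done
the job is handed in; nothing more can be done
```

I handed the job in at about 60.6 s with the sign standing on the riser, but the final strut opening is too close to its limit for me to call it a pass.

**What I did:** I pulled the strut out to its stop by its tab and stood the sign upright by its top edge. I then carried it to the riser, set it down and let it lean back onto the strut.

**What went wrong on the way:**
- The strut closed slightly when I let go of the tab at the rest, so the sign first leaned only about 18.3°.
- Pulling the tab from behind slid the whole sign back about 6 mm, and pushing it forward again closed the strut to about 0.59 rad.
- I reopened the strut, then re-gripped the sign by its top and put it down again.

**Last checks from the wrist camera:**

| Check | Measured | Required |
|---|---|---|
| Bottom front edge behind the bead, both ends | about 2.5 mm, parallel to the bead | within 5 mm |
| Off the middle of the riser | about 3 mm | within 20 mm |
| Lean | about 18.6° (0.32 rad) | 0.25 to 0.45 rad |
| Strut opening | see below | at least 0.64 rad |

- **Contact force:** the wrist readings implied about 9 N at most between sign and riser, against the 25 N limit. I only read the force at the end of each move.
- **Bystanders:** I saw none moved in the pictures, but I did not measure them again at the end.

**Doubtful point:** two checks of the strut disagree. From behind, just after I reopened it, I measured 19.2° from vertical, which suggests about 0.67 to 0.69 rad. The final lean of 18.6° suggests only about 0.645 rad. There was no time left to correct it.

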